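# Register a sample carrier against the stops of a scanning jig

## Task

Load the blue sample carrier into the scanning jig: lay it face up on the open front of the bed with its long sides along the bed, push it sideways until its long side is snug against the steel side rail, and only then slide it along the rail, under the white sensor head, until its end is snug against the end stop. Leave it there flat and square against both. Do not bump the sensor head, and leave the petri dish and the vial where they stand.

Things in the scene. Friction and masses are not known exactly. Their poses are not given: they have to be found in the camera images.
- carrier: Sample carrier: a flat blue block, 100 x 60 x 18 mm, about 0.25 kg, with a pale inlay and three round sample slices on its top face. Origin at the centre of its underside; x along the 100 mm length, y along the 60 mm width, z up. It starts loose on the worktop to the left of the jig. Either end may go first into the jig.
- jig: Scanning jig, fixed, 250 x 165 mm. Origin on the worktop; x runs along the bed from its open front end to the end stop, y to its left, z up. In this frame (mm): flat aluminium bed 12 above the worktop, x = -123 to +105, y = -55 to +60, no wall at its front or left side. The grey base ends at x = -125 and y = +60. The bed is open to above for x under -13.
- rail (a point): Middle of the foot of the steel side rail's guiding face, on the right of the bed: jig frame (0, -55, 12) mm; axes as the jig's. The face runs along x from -120 to +120 and stands 24 mm above the bed, more than the carrier's 18, so fingers that hold the carrier by its long sides cannot set it down against the rail.
- stop (a point): Middle of the foot of the steel end stop's face: jig frame (105, 0, 12) mm; axes as the jig's. The face runs along y from -54 to +51 and stands 24 mm above the bed.
- sensor_head: White sensor head, a fixed bridge over the far part of the bed; same frame as the jig. In mm: front lip at x = -13, back to x = +125, y = -105 to +45, underside at z = 72 (60 above the bed), top of the white part z = 90; grey housing from x = +57 on rises to z = 123. Its left side is open, its pillar stands right of the rail. Not to be bumped.
- lip (a point): Middle of the lower edge of the sensor head's front lip: jig frame (-13, -30, 72) mm; axes as the jig's. The carrier passes under it with 42 mm to spare; when home its near end is 18 mm behind the lip, so an upright finger cannot follow it: lean the tool back, its upper end towards the open front of the jig, by some 25 to 45 degrees.
- home (a point): Point on the bed where the centre of the carrier's underside lies when the carrier is home against rail and stop: jig frame (55, -25, 12) mm; axes as the jig's.
- open_front (a point): Point on the bed in the middle of its open front, a good place for the centre of the carrier when laid down: jig frame (-72, 12, 12) mm; axes as the jig's. The carrier's long side is then 37 mm from the rail and its far end 9 mm before the head's lip.
- petri: Clear petri dish with fragments, 66 mm across, 13 mm high, beyond the jig on its left; bystander. Origin at the centre of its underside.
- vial: Vial with a red cap, 29 mm across, 72 mm high, standing left of the jig; bystander. Origin at the centre of its underside.
Things that resemble listed ones, but are neither listed nor needed, are in the scene too. Of the things that look like the carrier, the larger one is meant.

How it is judged:
On the way:
1. the carrier lies flat on the bed, its long side against the side rail (within 4 mm and 0.06 rad), while its near end is still in front of the head (50 mm or more short of home) (y of carrier in the frame of home between -0.004 and 0.004 m and z of carrier in the frame of home between -0.004 and 0.004 m and angle between the x axis of carrier and the x axis of jig, either way round below 0.06 rad and angle between carrier's own z axis and vertical below 0.05 rad and x of carrier in the frame of home between -0.15 and -0.05 m), for 0.2 s.
At the end, for the whole second after the job is handed in: The carrier lies still, face up and flat on the bed, its long side against the side rail and its end against the end stop: its centre within 3 mm of home in each direction and square to the jig within 0.035 rad (x of carrier in the frame of home between -0.003 and 0.003 m and y of carrier in the frame of home between -0.003 and 0.003 m and z of carrier in the frame of home between -0.003 and 0.003 m and angle between the x axis of carrier and the x axis of jig, either way round below 0.035 rad and angle between carrier's own z axis and vertical below 0.05 rad and linear speed of carrier below 0.01 m/s); the robot touches nothing.
It fails at once if the sensor head is bumped with more than 5 N (contact force between anything else and sensor_head above 5 N).
It fails at once if the petri dish is moved by more than 20 mm (distance of petri from where it was at the start of the episode above 0.02 m).
It fails at once if the vial is moved by more than 20 mm (distance of vial from where it was at the start of the episode above 0.02 m).
It also fails if it takes over 72 s, if anything falls off the work surface, if the arm or the gripper's body presses on something with over 40 N, if the wrist force passes 120 N, or if a joint passes its speed limit or range.

## Robot

A 7-joint arm with a two-finger parallel gripper is mounted at the origin on a cart in front of the work surface, level with it; the furniture and walls round the work are solid. World frame = base frame: x ahead of the robot, y to its left, z up, the work surface at z = 0. Lengths are in m, angles in rad, forces in N, time in s.
With the tool pointing down it reaches from about 0.4 to 0.9 m from the base axis. Payload 5.5 kg.
Tool frame: the origin (TCP) lies at the very end of the fingers, on their centre line; the grasp point (between the pads) lies 19 mm behind it; y points along the fingers, z is the direction in which the jaws open and shut, and the axes are right-handed (so a half turn about y gives the same grasp; the last joint's range is limited). The gripper opens to 85 mm and grips with 20 to 120 N. Pads are 22 mm wide; open, the fingers measure 114 mm over their backs; the gripper's body (76 mm by 85 mm) begins 54 mm behind the grasp point. The pads swing forward as they close: fully open they stand 13 mm farther back than shut.
Start: joints at [1.454, 0.501, -0.427, 1.55, 0.221, 1.138, -0.21], TCP at [0.241, -0.604, 0.231] pointing down, gripper open.
Joint ranges: [-2.88, 2.88], [-0.31, 2.03], [-1.54, 1.56], [0.2, 2.42], [-1.41, 4.55], [0.19, 2.02], [-2.57, 2.57]. Speed limits (rad/s): [2.57, 2.57, 3.14, 3.14, 3.14, 3.14, 3.14].

## Interface

Orientations are given as a unit quaternion [w, x, y, z].
In Python, from plant import * gives the robot as it stands.
- The arm moves only by the tool send_rows, never from a script. Its argument "motion" is a list of rows, each a list of 7 numbers: the turn, a rotation vector about the tool's x, y, z in degrees, then the shift along the tool's x, y, z in mm, then the gripper's target within -1 to 1 (fully open at 1, half-way at 0, shut at -1). In form: [[rx, ry, rz, x, y, z, fingers], ...]. A call has 1 to 12 rows; each row shifts and turns the commanded pose from where the row before left it, along the tool's axes as they then stand; what a row does not reach is not made up. A row lasts 1/10 s, in which the tool goes at most 50 mm and 8.59 degrees, less where a joint would pass 70% of its speed; a pose out of reach is approached as far as the arm can. A call is refused whole if a number of a shift passes 50 or a number of a turn 8.59, either way. A call with a gripper value outside its range is refused whole. The fingers move at their own pace and stop on an object; the grip force is fixed at half the most. Time passes only in rows, so rows that do not move let the fingers close. It gives the time, the measured TCP pose, the force and the opening at its end, in the units of the state.
- get_state(): the state, without advancing time (a new reading comes with each control period).
- get_image(name): name is "scene" or "top" or "wrist"; returns (picture, depth): 384x512x3 uint8, blue, green, red; 384x512 float32, m along the optical axis (not along the pixel's ray), 0 where there is no reading.
- camera_model(name): a dict with "K" (3x3 intrinsics, pixels), "k1" (the pictures are not rectified: a ray, as slopes to the right and down, at radius r is drawn at 1 + k1 r^2 times it, then the intrinsics apply), "position" and "rotation" of the camera in the world. Camera axes: x right, y down, z forward; pixel columns grow to the right and rows downward; lengths in m; the calibration is good to about 2 mm. A picture is of the moment at which its call begins: read the wrist's pose just before it. camera_model takes no time and is no camera call; for the wrist camera it gives the pose at the moment of the call.
- job_done(): hands the job in, once; it reports no verdict.
The state is a dict: "t": time; "q": joint angles; "dq": joint speeds; "joint_efforts": joint torques, N m; "position": TCP position; "tool_rot": TCP orientation; "contact_force": force on the tool from outside, world axes, zero at the start; "ft_torque": the same for the moment, N m; "gripper_width": finger opening in m.
Only numpy, scipy, OpenCV 4.12 (cv2) and the standard library are available. Lean on these libraries where they do the work, as an engineer would, in place of code of your own. Each camera call takes 0.05 s, during which the arm holds its last target.

## Working session

There is one attempt and no reset: what is moved stays moved. The work goes in short steps, Python scripts to look and compute and a tool call to move; the robot and the scene stay as the last step left them, time stands still between calls to the robot, and variables do not carry over. Pictures are saved under pics/ and viewed, and the job is handed in when it is done.

Besides the shell and the picture viewer there is one more tool, called after "Emit:" as name(argument=value, ...), one argument or row to a line, values as JSON. send_rows: Moves the arm, as the interface text tells. Its arguments: {"type":"object","properties":{"motion":{"type":"array"}},"required":["motion"]}

```bash
mkdir -p pics; ls; python3 - <<'E'
from plant import *
import cv2
s=get_state(); print(s)
for n in ["scene","top"]:
    p,d=get_image(n); cv2.imwrite(f"pics/{n}0.png",p); 
    import numpy as np
    np.save(f"pics/{n}0.npy",d)
    print(n,camera_model(n))
E
```

```text
pics
{'t': 0.0, 'q': array([ 1.45422034,  0.50186045, -0.42681166,  1.55146103,  0.22078649,
        1.13832256, -0.2102955 ]), 'dq': array([-0.00032207,  0.00084331,  0.00064081,  0.00046715,  0.00101996,
        0.00025144,  0.00055084]), 'joint_efforts': array([ 1.50033993e-03, -5.69519377e+01, -5.81619143e+00, -2.80942136e+01,
        1.04787803e-02,  1.18835122e-02, -1.21729536e-05]), 'position': array([ 0.24067344, -0.60303666,  0.23024868]), 'tool_rot': array([ 0.13338772, -0.13359467,  0.69508886, -0.69369421]), 'contact_force': array([ 0.23900143,  0.0754584 , -0.07406604]), 'ft_torque': array([-0.04872786, -0.01184432, -0.014278  ]), 'gripper_width': 0.08541409199637798}
scene {'K': array([[459.03076976,   0.        , 246.38854689],
       [  0.        , 459.03076976, 193.83332652],
       [  0.        ,   0.        ,   1.        ]]), 'k1': -0.05367302848430071, 'position': array([-0.03269129,  0.3736499 ,  0.70848349]), 'rotation': array([ 0.16087802, -0.30830443,  0.84031726, -0.41585279])}
top {'K': array([[489.48618302,   0.        , 252.02309648],
       [  0.        , 489.48618302, 184.55245411],
       [  0.        ,   0.        ,   1.        ]]), 'k1': -0.1677224681239113, 'position': array([ 0.2656915 , -0.23385615,  1.33593784]), 'rotation': array([ 0.07112735, -0.67583556,  0.72965145, -0.0761312 ])}
```

View pics/scene0.png

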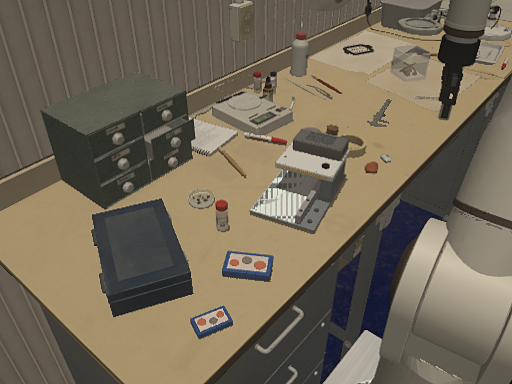

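View pics/top0.png

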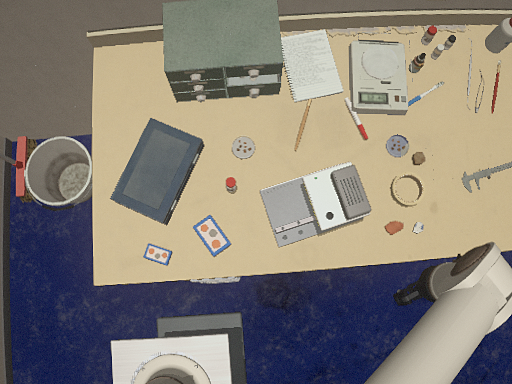

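```bash
cat > h.py <<'E'
import numpy as np, cv2
from scipy.spatial.transform import Rotation as R
def rot(q): return R.from_quat([q[1],q[2],q[3],q[0]]).as_matrix()
def ray(cm,u,v):
    K=cm["K"]; xd=np.array([(u-K[0,2])/K[0,0],(v-K[1,2])/K[1,1]]); x=xd.copy()
    for _ in range(20): x=xd/(1+cm["k1"]*(x@x))
    return rot(cm["rotation"])@np.array([x[0],x[1],1.0])
def at_z(cm,u,v,z):
    r=ray(cm,u,v); p=np.array(cm["position"]); return p+r*(z-p[2])/r[2]
def at_d(cm,u,v,d): return np.array(cm["position"])+ray(cm,u,v)*d
def proj(cm,P):
    c=rot(cm["rotation"]).T@(np.asarray(P)-cm["position"]); x=c[:2]/c[2]; x=x*(1+cm["k1"]*(x@x)); K=cm["K"]
    return np.array([K[0,0]*x[0]+K[0,2],K[1,1]*x[1]+K[1,2]])
def crop(p,x0,y0,x1,y1,s,f):
    c=cv2.resize(p[y0:y1,x0:x1],None,fx=s,fy=s,interpolation=cv2.INTER_CUBIC); cv2.imwrite(f,c)
E
python3 - <<'E'
from h import *
p=cv2.imread("pics/top0.png"); crop(p,180,125,380,260,4,"pics/topc.png")
p=cv2.imread("pics/scene0.png"); crop(p,180,120,360,290,4,"pics/scenec.png")
from plant import camera_model
cm=camera_model("top");d=np.load("pics/top0.npy")
for u,v in [(212,235),(243,147),(231,185),(290,200),(325,195),(350,195),(290,235)]: print(u,v,at_d(cm,u,v,d[v,u]))
E
```

```text
212 235 [ 0.41403499 -0.13523907  0.01358138]
243 147 [ 0.65921153 -0.23706906 -0.00215174]
231 185 [ 0.53626774 -0.19768965  0.06976948]
290 200 [ 0.49448142 -0.35507196  0.01002845]
325 195 [ 0.48641637 -0.4396534   0.09179441]
350 195 [ 0.47581043 -0.4982086   0.12350104]
290 235 [ 0.39801725 -0.34611883  0.01226831]
```

View pics/topc.png

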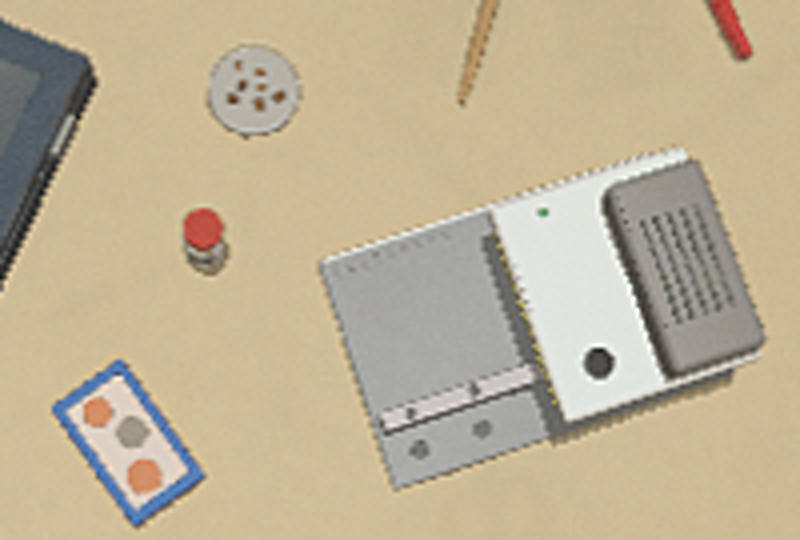

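View pics/scenec.png

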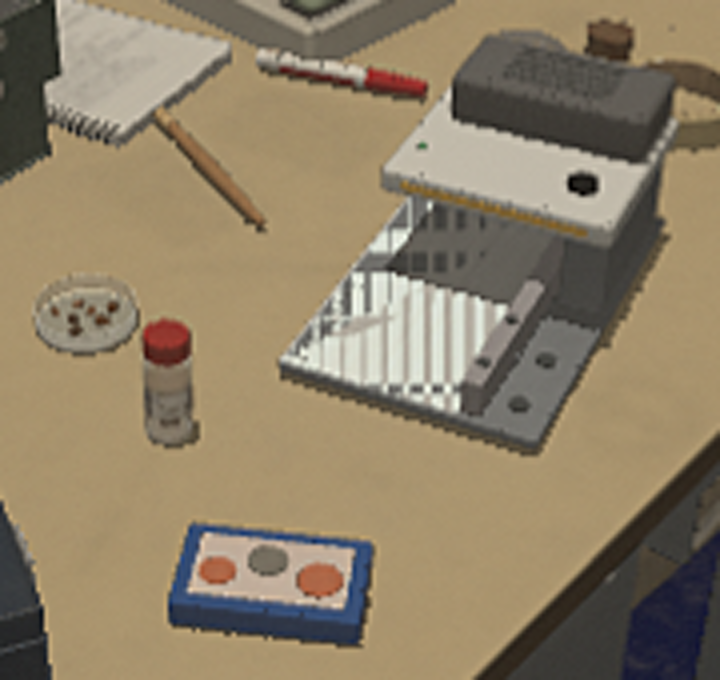

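```bash
cat > fit.py <<'E'
from h import *
from plant import camera_model
from scipy.optimize import least_squares
def fit(obs,x0):
    # obs: list of (cm,u,v,P local mm)
    def f(x):
        r=[]
        c,s=np.cos(x[2]),np.sin(x[2])
        for cm,u,v,P in obs:
            P=np.array(P)/1000; W=[x[0]+c*P[0]-s*P[1],x[1]+s*P[0]+c*P[1],P[2]]
            r+=list(proj(cm,W)-[u,v])
        return np.array(r)
    o=least_squares(f,x0,loss="soft_l1"); return o.x,f(o.x).reshape(-1,2)
E
python3 - <<'E'
from fit import *
t=camera_model("top"); s=camera_model("scene")
T=lambda x,y:(t,180+x/4-.4,125+y/4-.4); S=lambda x,y:(s,180+x/4-.4,120+y/4-.4)
def show(n,obs,x0):
    x,r=fit(obs,x0); print(n,x.round(4),np.degrees(x[2])); print(r.round(1).tolist())
jt=[(*T(321,262),(-125,60,12)),(*T(396,488),(-125,-105,12)),(*T(491,212),(-13,45,90)),(*T(568,423),(-13,-105,90)),(*T(382,432),(-120,-55,36))]
js=[(*S(281,362),(-125,60,12)),(*S(533,445),(-125,-105,12)),(*S(383,172),(-13,45,90)),(*S(613,230),(-13,-105,90))]
x0=[.47,-.42,-1.3]
show("jt",jt,x0);show("js",js,x0);show("j",jt+js,x0)
L=[(-50,30,18),(50,30,18),(50,-30,18),(-50,-30,18)]
ct=[T(120,362),T(203,476),T(137,525),T(54,408)]
# long side: (120,362)->(203,476)
ct=[(*a,b) for a,b in zip(ct,L)]
cs=[S(372,545),S(190,525),S(170,603),S(358,628)]
show("ct",ct,[.414,-.135,-2.2])
for a in ct: print(at_z(a[0],a[1],a[2],.018))
for a in cs: print(at_z(a[0],a[1],a[2],.018))
E
```

```text
jt [ 0.4987 -0.4093 -1.3305] -76.22920641761807
[[-0.3, 0.4], [0.2, 0.8], [0.1, -0.7], [0.1, 0.8], [-0.1, -4.3]]
js [ 0.4982 -0.4095 -1.3482] -77.24696001430877
[[-0.9, 0.0], [0.5, 0.0], [-0.2, -0.9], [0.4, 0.4]]
j [ 0.4986 -0.4094 -1.3368] -76.59470796386238
[[-0.2, 0.1], [-0.1, 0.6], [0.2, -0.7], [-0.1, 0.9], [-0.2, -4.5], [-0.6, 0.3], [1.1, -0.1], [-0.3, -0.8], [0.5, 0.1]]
ct [ 0.4132 -0.1347 -2.5835] -148.02107949785287
[[0.4, -1.2], [1.2, -0.1], [-0.4, 0.8], [-1.1, 0.2]]
[ 0.46825766 -0.13239189  0.018     ]
[ 0.38666769 -0.18344877  0.018     ]
[ 0.35709666 -0.13699565  0.018     ]
[ 0.44012148 -0.08569986  0.018     ]
[ 0.38625726 -0.18389222  0.018     ]
[ 0.4705377  -0.13321203  0.018     ]
[ 0.43973342 -0.08455222  0.018     ]
[ 0.35521033 -0.13290477  0.018     ]
```

```bash
python3 - <<'E'
from h import *
import plant; print([a for a in dir(plant) if a[0]!='_'])
s=plant.get_state(); M=rot(s["tool_rot"]); print(M.round(3)); print("jaw angle",np.degrees(np.arctan2(M[1,2],M[0,2])))
p,d=plant.get_image("wrist"); cv2.imwrite("pics/w0.png",p); c=plant.camera_model("wrist"); print(c, M.T@(c["position"]-s["position"]), (M.T@rot(c["rotation"])).round(3))
E
```

```text
['IKError', 'camera_model', 'get_image', 'get_state', 'job_done']
[[-0.929 -0.001  0.371]
 [-0.371  0.002 -0.929]
 [-0.    -1.    -0.002]]
jaw angle -68.2324960681961
{'K': array([[343.39880534,   0.        , 259.18791657],
       [  0.        , 343.39880534, 187.93475125],
       [  0.        ,   0.        ,   1.        ]]), 'k1': -0.053126937889123156, 'position': array([ 0.31721122, -0.57356862,  0.37359031]), 'rotation': array([ 0.13390956,  0.81714329, -0.55316885, -0.09137454])} [-0.08201764 -0.14325356  0.00068135] [[-0.001  0.947  0.32 ]
 [-0.001 -0.32   0.947]
 [ 1.     0.     0.001]]
```

View pics/w0.png

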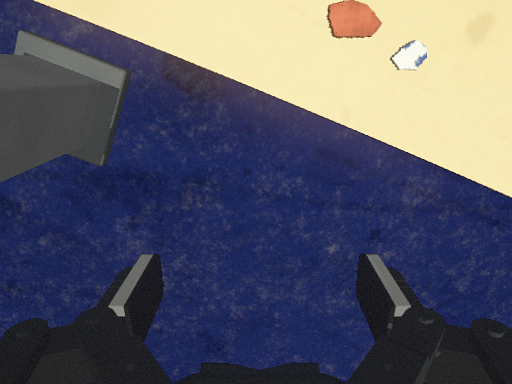

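```bash
cat > go.py <<'E'
from h import *
import plant
J=(0.4986,-0.4094,-1.3368)
def jig(x,y,z=0,j=J):
    c,s=np.cos(j[2]),np.sin(j[2]); x/=1000;y/=1000
    return np.array([j[0]+c*x-s*y,j[1]+s*x+c*y,z/1000])
def tool(jaw,lean=0):  # jaw dir in deg; lean: rotation about jaw axis, upper end towards tool -x
    a=np.radians(jaw); z=np.array([np.cos(a),np.sin(a),0]); y=np.array([0,0,-1.]); x=np.cross(y,z)
    M=np.c_[x,y,z]; return M@R.from_euler('z',-lean,degrees=True).as_matrix()
def need(P,M1):
    s=plant.get_state(); M=rot(s["tool_rot"])
    print("t",s["t"],"pos",s["position"].round(4),"F",s["contact_force"].round(1),"w",round(s["gripper_width"],4),"jaw",np.degrees(np.arctan2(M[1,2],M[0,2])).round(2))
    print("turn deg",np.degrees(R.from_matrix(M.T@M1).as_rotvec()).round(2))
    d=(np.asarray(P)-s["position"])*1000
    print("shift world",d.round(1),"in new tool",(M1.T@d).round(1),"in old tool",(M.T@d).round(1))
E
python3 - <<'E'
from go import *
M=tool(-58); print(M.round(2)); print(tool(13,30).round(2))
need([.4235,-.1285,.20],M)
E
```

```text
[[-0.85  0.    0.53]
 [-0.53  0.   -0.85]
 [ 0.   -1.    0.  ]]
[[ 0.19  0.11  0.97]
 [-0.84 -0.49  0.22]
 [ 0.5  -0.87  0.  ]]
t 0.15 pos [ 0.2407 -0.6032  0.2305] F [0.6 0.5 0.6] w 0.0856 jaw -68.24
turn deg [ 9.000e-02 -1.024e+01 -1.000e-02]
shift world [182.8 474.7 -30.5] in new tool [-406.6   30.5 -305.7] in old tool [-345.8   31.1 -373. ]
```

Emit:
send_rows(
  motion=[
    [0, -5.1, 0, 0, 0, 0, 1],
    [0, -5.1, 0, 0, 0, 0, 1],
    [0, 0, 0, -40, 3, -30.5, 1],
    [0, 0, 0, -40, 3, -30.5, 1],
    [0, 0, 0, -40, 3, -30.5, 1],
    [0, 0, 0, -40, 3, -30.5, 1],
    [0, 0, 0, -40, 3, -30.5, 1],
    [0, 0, 0, -40, 3, -30.5, 1],
    [0, 0, 0, -40, 3, -30.5, 1],
    [0, 0, 0, -40, 3, -30.5, 1],
    [0, 0, 0, -40, 3, -30.5, 1],
    [0, 0, 0, -40, 3, -30.5, 1],
  ],
)

```text
t: 1.35
position: [0.4177, -0.1351, 0.2016]
tool_rot: [-0.195, 0.194, -0.68, 0.68]
contact_force: [1.1, -1.0, -0.3]
gripper_width: 0.0851
```

Emit:
send_rows(
  motion=[
    [0, 0, 0, 0, 0, 0, 1],
    [0, 0, 0, 0, 0, 0, 1],
    [0, 0, 0, 0, 0, 0, 1],
  ],
)

```text
t: 1.65
position: [0.4171, -0.1378, 0.2014]
tool_rot: [-0.194, 0.194, -0.68, 0.68]
contact_force: [-1.1, -0.3, 0.7]
gripper_width: 0.0854
```

```bash
python3 - <<'E'
from go import *
need([.4235,-.1285,.20],tool(-58))
p,d=plant.get_image("wrist"); cv2.imwrite("pics/w1.png",p)
E
```

```text
t 1.65 pos [ 0.4171 -0.1378  0.2014] F [-1.1 -0.3  0.7] w 0.0854 jaw -58.11
turn deg [-0.   -0.11  0.04]
shift world [ 6.4  9.3 -1.4] in new tool [-10.4   1.4  -4.5] in old tool [-10.4   1.4  -4.5]
```

View pics/w1.png

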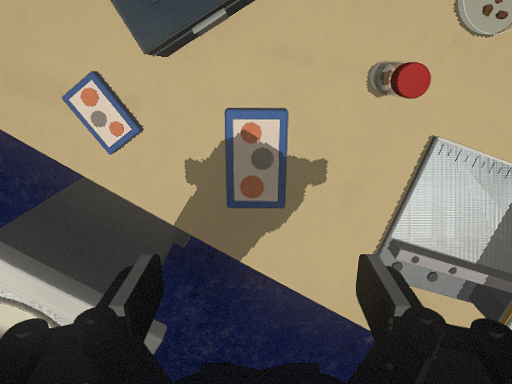

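```bash
python3 - <<'E'
from go import *
from fit import fit
c=plant.camera_model("wrist")
uv=[(225,109),(287,109),(286,208),(228,208)]
P=[at_z(c,u,v,.018) for u,v in uv]; 
for p in P: print(p.round(4))
P=np.array(P);print(P.mean(0), [np.linalg.norm(P[i]-P[(i+1)%4]).round(4) for i in range(4)])
e=P[0]-P[3]+P[1]-P[2]; print(np.degrees(np.arctan2(e[1],e[0])))
print(at_z(c,435,137,.012),jig(-125,60))
E
```

```text
[ 0.4424 -0.0857  0.018 ]
[ 0.4729 -0.1349  0.018 ]
[ 0.3892 -0.1887  0.018 ]
[ 0.3578 -0.1382  0.018 ]
[ 0.41559416 -0.1368528   0.018     ] [np.float64(0.0579), np.float64(0.0995), np.float64(0.0594), np.float64(0.0995)]
32.28005380059995
[ 0.52820132 -0.27447578  0.012     ] [ 0.52798151 -0.27389455  0.        ]
```

```bash
python3 - <<'E'
from go import *
need([.4257,-.1305,.004],tool(-57.7))
E
```

```text
t 1.7 pos [ 0.417  -0.1382  0.2014] F [-0.4  0.2  0.4] w 0.0854 jaw -58.18
turn deg [ 0.   -0.48  0.03]
shift world [   8.7    7.7 -197.4] in new tool [-11.5 197.4  -1.9] in old tool [-11.6 197.4  -2. ]
```

Emit:
send_rows(
  motion=[
    [0, -0.5, 0, -11.5, 40, -2, 1],
    [0, 0, 0, 0, 40, 0, 1],
    [0, 0, 0, 0, 40, 0, 1],
    [0, 0, 0, 0, 30, 0, 1],
    [0, 0, 0, 0, 20, 0, 1],
    [0, 0, 0, 0, 15, 0, 1],
    [0, 0, 0, 0, 0, 0, 1],
    [0, 0, 0, 0, 0, 0, 1],
  ],
)

```text
t: 2.5
position: [0.4259, -0.13, 0.0165]
tool_rot: [0.197, -0.197, 0.679, -0.679]
contact_force: [0.2, 0.4, 0.1]
gripper_width: 0.0853
```

```bash
python3 - <<'E'
from go import *
need([.4257,-.1305,.004],tool(-57.7))
p,d=plant.get_image("wrist"); cv2.imwrite("pics/w2.png",p)
E
```

```text
t 2.5 pos [ 0.4259 -0.13    0.0165] F [0.2 0.4 0.1] w 0.0853 jaw -57.65
turn deg [0.02 0.05 0.03]
shift world [ -0.2  -0.5 -12.5] in new tool [ 0.4 12.5  0.3] in old tool [ 0.4 12.5  0.3]
```

View pics/w2.png

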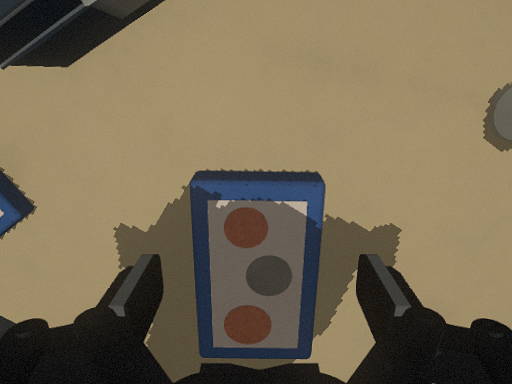

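Emit:
send_rows(
  motion=[
    [0, 0, 0, 0, 7, 0, 1],
    [0, 0, 0, 0, 5, 0, 1],
    [0, 0, 0, 0, 0, 0, 1],
    [0, 0, 0, 0, 0, 0, 1],
  ],
)

```text
t: 2.95
position: [0.4262, -0.129, 0.0046]
tool_rot: [-0.198, 0.198, -0.679, 0.679]
contact_force: [-0.5, 1.3, 0.4]
gripper_width: 0.0849
```

Emit:
send_rows(
  motion=[
    [0, 0, 0, 0, 0, 0, -1],
    [0, 0, 0, 0, 0, 0, -1],
    [0, 0, 0, 0, 0, 0, -1],
    [0, 0, 0, 0, 0, 0, -1],
    [0, 0, 0, 0, 0, 0, -1],
    [0, 0, 0, 0, 0, 0, -1],
    [0, 0, 0, 0, 0, 0, -1],
    [0, 0, 0, 0, 0, 0, -1],
  ],
)

```text
t: 3.75
position: [0.4264, -0.129, 0.0051]
tool_rot: [-0.198, 0.197, -0.679, 0.679]
contact_force: [-1.0, 0.7, 7.1]
gripper_width: 0.0579
```

Emit:
send_rows(
  motion=[
    [0, 0, 0, 0, -5, 0, -1],
    [0, 0, 0, 0, -15, 0, -1],
    [0, 0, 0, 0, -30, 0, -1],
    [0, 0, 0, 0, -30, 0, -1],
    [0, 0, 0, 0, -30, 0, -1],
    [0, 0, 0, 0, -20, 0, -1],
    [0, 0, 0, 0, 0, 0, -1],
    [0, 0, 0, 0, 0, 0, -1],
  ],
)

```text
t: 4.55
position: [0.4258, -0.1293, 0.1343]
tool_rot: [-0.197, 0.198, -0.679, 0.679]
contact_force: [-0.4, -0.1, -2.5]
gripper_width: 0.0581
```

```bash
python3 - <<'E'
from go import *
need(jig(-86,12,120),tool(13.4))
p,d=plant.get_image("wrist"); cv2.imwrite("pics/w3.png",p)
p,d=plant.get_image("scene"); crop(p,160,120,360,270,4,"pics/s3.png")
E
```

```text
t 4.55 pos [ 0.4258 -0.1293  0.1343] F [-0.4 -0.1 -2.5] w 0.0581 jaw -57.57
turn deg [-2.000e-02 -7.097e+01  3.000e-02]
shift world [  64.5 -193.6  -14.3] in new tool [203.3  14.3  17.9] in old tool [ 49.4  14.5 198. ]
```

View pics/w3.png

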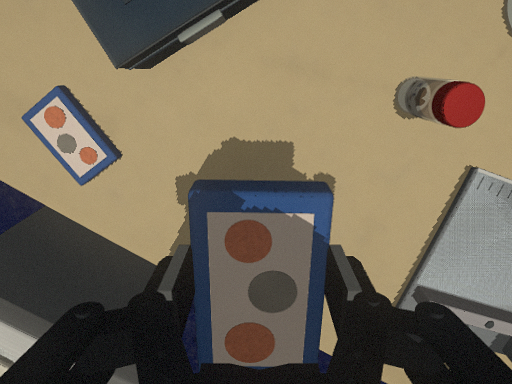

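View pics/s3.png

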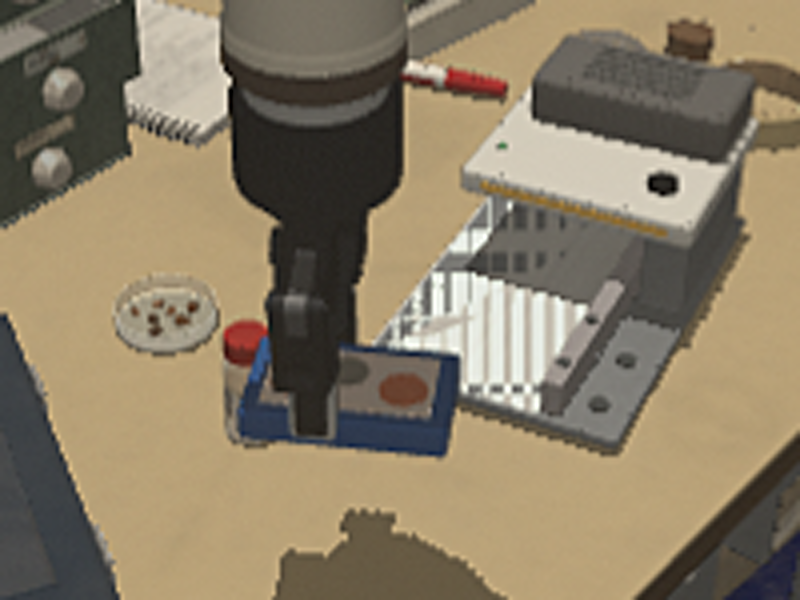

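Emit:
send_rows(
  motion=[
    [0, -8.5, 0, 0, 0, 0, -1],
    [0, -8.5, 0, 0, 0, 0, -1],
    [0, -8.5, 0, 0, 0, 0, -1],
    [0, -8.5, 0, 0, 0, 0, -1],
    [0, -8.5, 0, 0, 0, 0, -1],
    [0, -8.5, 0, 0, 0, 0, -1],
    [0, -8.5, 0, 0, 0, 0, -1],
    [0, -8.5, 0, 0, 0, 0, -1],
    [0, -3, 0, 0, 0, 0, -1],
    [0, 0, 0, 0, 0, 0, -1],
    [0, 0, 0, 0, 0, 0, -1],
    [0, 0, 0, 0, 0, 0, -1],
  ],
)

```text
t: 5.85
position: [0.4259, -0.1288, 0.1341]
tool_rot: [-0.555, 0.555, -0.439, 0.438]
contact_force: [-0.6, 0.3, -3.3]
gripper_width: 0.0577
```

Emit:
send_rows(
  motion=[
    [0, 0, 0, 20, 0, 2, -1],
    [0, 0, 0, 35, 0, 3, -1],
    [0, 0, 0, 35, 0, 3, -1],
    [0, 0, 0, 30, 0, 3, -1],
    [0, 0, 0, 20, 0, 3, -1],
    [0, 0, 0, 15, 0, 0, -1],
    [0, 0, 0, 0, 0, 0, -1],
    [0, 0, 0, 0, 0, 0, -1],
    [0, 0, 0, 0, 0, 0, -1],
  ],
)

```text
t: 6.75
position: [0.4757, -0.2749, 0.1345]
tool_rot: [0.556, -0.556, 0.438, -0.437]
contact_force: [0.2, 0.2, -2.6]
gripper_width: 0.0582
```

```bash
python3 - <<'E'
from go import *
need(jig(-86,12,120),tool(13.4))
p,d=plant.get_image("wrist"); cv2.imwrite("pics/w4.png",p)
p,d=plant.get_image("top"); crop(p,180,125,380,260,4,"pics/t4.png")
E
```

```text
t 6.75 pos [ 0.4757 -0.2749  0.1345] F [ 0.2  0.2 -2.6] w 0.0582 jaw 13.57
turn deg [ 0.02  0.17 -0.04]
shift world [ 14.7 -48.  -14.5] in new tool [50.1 14.5  3.1] in old tool [50.2 14.5  3. ]
```

View pics/w4.png

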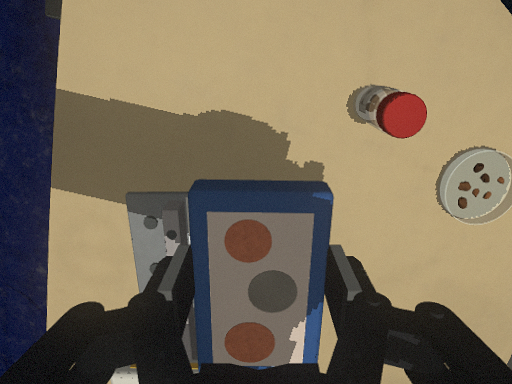

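View pics/t4.png

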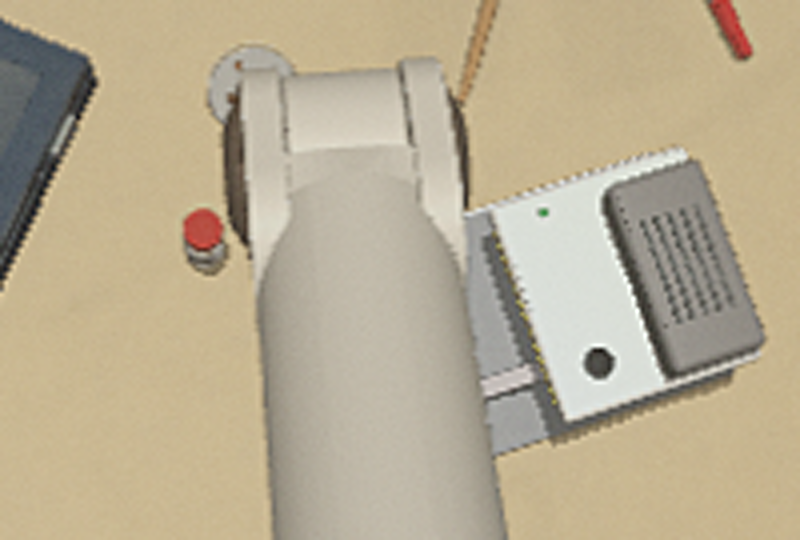

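Emit:
send_rows(
  motion=[
    [0, 0, 0, 20, 0, 1.5, -1],
    [0, 0, 0, 20, 0, 1.5, -1],
    [0, 0, 0, 10, 0, 0, -1],
    [0, 0, 0, 0, 20, 0, -1],
    [0, 0, 0, 0, 30, 0, -1],
    [0, 0, 0, 0, 25, 0, -1],
    [0, 0, 0, 0, 15, 0, -1],
    [0, 0, 0, 0, 0, 0, -1],
    [0, 0, 0, 0, 0, 0, -1],
  ],
)

```text
t: 7.75
position: [0.4911, -0.324, 0.0451]
tool_rot: [0.555, -0.555, 0.438, -0.438]
contact_force: [0.8, -0.4, -1.7]
gripper_width: 0.058
```

```bash
python3 - <<'E'
from go import *
need(jig(-86,12,17),tool(13.4))
p,d=plant.get_image("wrist"); cv2.imwrite("pics/w5.png",p)
p,d=plant.get_image("scene"); crop(p,180,80,380,230,4,"pics/s5.png")
E
```

```text
t 7.75 pos [ 0.4911 -0.324   0.0451] F [ 0.8 -0.4 -1.7] w 0.058 jaw 13.5
turn deg [-0.04  0.1  -0.  ]
shift world [ -0.8   1.1 -28.1] in new tool [-1.2 28.1 -0.5] in old tool [-1.2 28.1 -0.5]
```

View pics/w5.png

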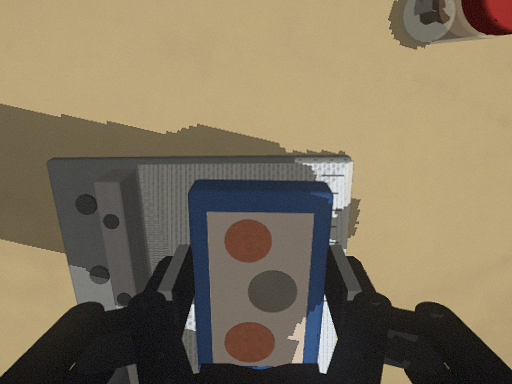

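View pics/s5.png

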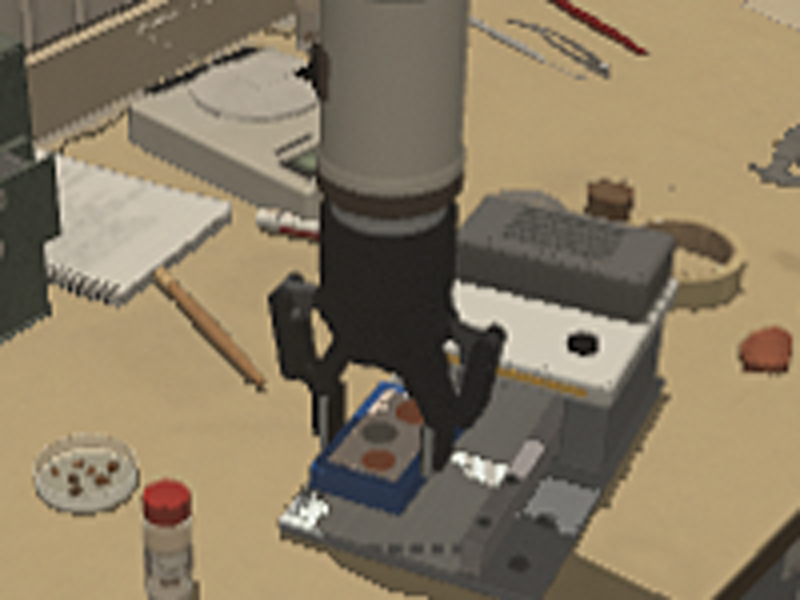

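Emit:
send_rows(
  motion=[
    [0, 0, 0, 0, 10, 0, -1],
    [0, 0, 0, 0, 10, 0, -1],
    [0, 0, 0, 0, 4, 0, -1],
    [0, 0, 0, 0, 2, 0, -1],
    [0, 0, 0, 0, 0, 0, -1],
    [0, 0, 0, 0, 0, 0, -1],
  ],
)

```text
t: 8.45
position: [0.4907, -0.3244, 0.0186]
tool_rot: [0.555, -0.555, 0.438, -0.438]
contact_force: [0.4, 0.5, -2.8]
gripper_width: 0.058
```

Emit:
send_rows(
  motion=[
    [0, 0, 0, 0, 1, 0, -1],
    [0, 0, 0, 0, 1, 0, -1],
    [0, 0, 0, 0, 0, 0, -1],
    [0, 0, 0, 0, 0, 0, -1],
  ],
)

```text
t: 8.85
position: [0.4908, -0.3245, 0.0173]
tool_rot: [-0.555, 0.555, -0.438, 0.438]
contact_force: [-1.8, 0.9, 5.2]
gripper_width: 0.0581
```

Emit:
send_rows(
  motion=[
    [0, 0, 0, 0, 0, 0, 0.8],
    [0, 0, 0, 0, 0, 0, 0.8],
    [0, 0, 0, 0, 0, 0, 0.8],
    [0, 0, 0, 0, 0, 0, 0.8],
    [0, 0, 0, 0, 0, 0, 0.8],
    [0, 0, 0, 0, -5, 0, 0.8],
    [0, 0, 0, 0, -20, 0, 0.8],
    [0, 0, 0, 0, -30, 0, 0.8],
    [0, 0, 0, 0, -30, 0, 0.8],
    [0, 0, 0, 0, -30, 0, 0.8],
    [0, 0, 0, 0, 0, 0, 0.8],
    [0, 0, 0, 0, 0, 0, 0.8],
  ],
)

```text
t: 10.05
position: [0.4911, -0.325, 0.1335]
tool_rot: [-0.555, 0.555, -0.437, 0.439]
contact_force: [-0.2, -0.5, -0.1]
gripper_width: 0.0768
```

```bash
python3 - <<'E'
from go import *
need(jig(-72,60,100),tool(13.4))
p,d=plant.get_image("wrist"); cv2.imwrite("pics/w6.png",p); crop(p,100,150,420,384,2.4,"pics/w6c.png")
E
```

```text
t 10.05 pos [ 0.4911 -0.325   0.1335] F [-0.2 -0.5 -0.1] w 0.0768 jaw 13.46
turn deg [-0.08  0.06  0.15]
shift world [ 49.2  -0.5 -33.5] in new tool [11.9 33.5 47.7] in old tool [11.8 33.6 47.7]
```

View pics/w6.png

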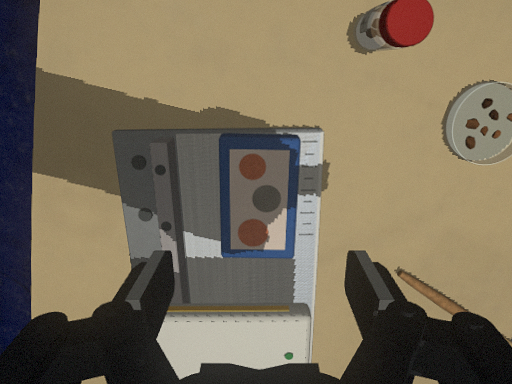

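```bash
python3 - <<'E'
from go import *
from fit import fit
c=plant.camera_model("wrist")
o=[(c,113,130,(-125,-105,12)),(c,323,129,(-125,60,12)),(c,307,304,(-13,45,90)),(c,149,142,(-120,-70,36)),(c,168,142,(-120,-55,36))]
x,r=fit([o[0],o[1],o[2],o[4]],[.4986,-.4094,-1.3368]); print(x,np.degrees(x[2]),r.round(1).tolist())
L=[(-50,-30,30),(-50,30,30),(50,30,30),(50,-30,30)]
uv=[(220,136),(300,136),(294,258),(223,258)]
k,r=fit([(c,*a,b) for a,b in zip(uv,L)],[.48,-.33,-1.33]); print(k,np.degrees(k[2]),r.round(1).tolist())
for j in (x,J):
    d=(k[:2]-j[:2]); cc,s=np.cos(j[2]),np.sin(j[2]); print("carrier in jig",(cc*d[0]+s*d[1])*1e3,(-s*d[0]+cc*d[1])*1e3,np.degrees(k[2]-j[2]))
E
```

```text
[ 0.49968165 -0.40954297 -1.33566051] -76.52770999213078 [[-2.9, -0.4], [0.8, 0.1], [4.6, 14.1], [-1.3, -0.4]]
[ 0.492754   -0.33616212 -1.33973979] -76.7614353689384 [[-2.3, -0.4], [1.2, -0.0], [1.8, 0.5], [-1.0, 0.2]]
carrier in jig -72.97557752610868 10.358883634051702 -0.2337253768076104
carrier in jig -72.597463651441 11.294746060019463 -0.16843731584994934
```

View pics/w6c.png

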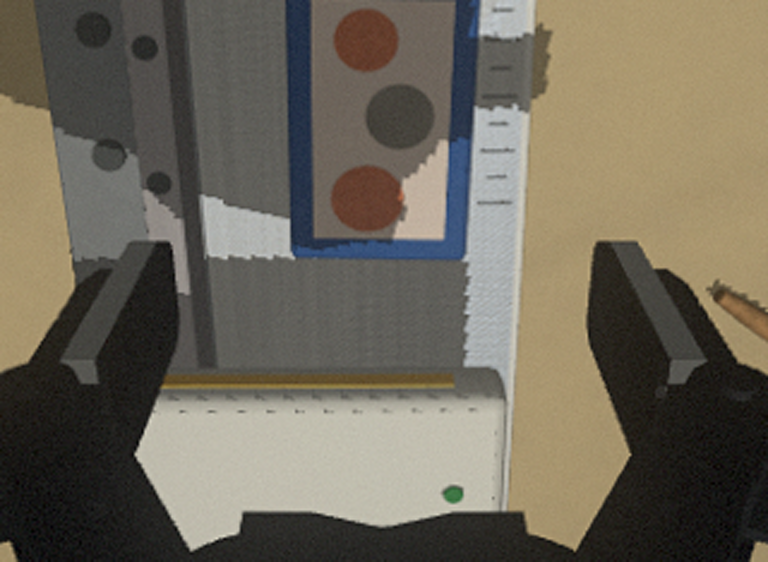

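```bash
python3 - <<'E'
from go import *
need(jig(-73,75,18),tool(13.4))
E
```

```text
t 10.1 pos [ 0.4903 -0.3247  0.1322] F [-0.7  0.5 -1.2] w 0.0768 jaw 13.45
turn deg [0.   0.05 0.05]
shift world [  64.4    3.7 -114.2] in new tool [ 11.4 114.2  63.5] in old tool [ 11.3 114.2  63.5]
```

Emit:
send_rows(
  motion=[
    [0, 0, 0, 6, 0, 30, -1],
    [0, 0, 0, 6, 0, 34, -1],
    [0, 0, 0, 0, 0, 0, -1],
    [0, 0, 0, 0, 0, 0, -1],
    [0, 0, 0, 0, 0, 0, -1],
    [0, 0, 0, 0, 20, 0, -1],
    [0, 0, 0, 0, 30, 0, -1],
    [0, 0, 0, 0, 20, 0, -1],
    [0, 0, 0, 0, 0, 0, -1],
    [0, 0, 0, 0, 0, 0, -1],
  ],
)

```text
t: 11.1
position: [0.5551, -0.3213, 0.0615]
tool_rot: [0.555, -0.555, 0.438, -0.438]
contact_force: [-0.3, 0.1, -0.1]
gripper_width: -0.0001
```

```bash
python3 - <<'E'
from go import *
need(jig(-73,75,18),tool(13.4))
p,d=plant.get_image("wrist"); cv2.imwrite("pics/w7.png",p)
E
```

```text
t 11.1 pos [ 0.5551 -0.3213  0.0615] F [-0.3  0.1 -0.1] w -0.0001 jaw 13.44
turn deg [ 0.03  0.04 -0.04]
shift world [ -0.4   0.3 -43.5] in new tool [-0.3 43.5 -0.4] in old tool [-0.3 43.5 -0.3]
```

View pics/w7.png

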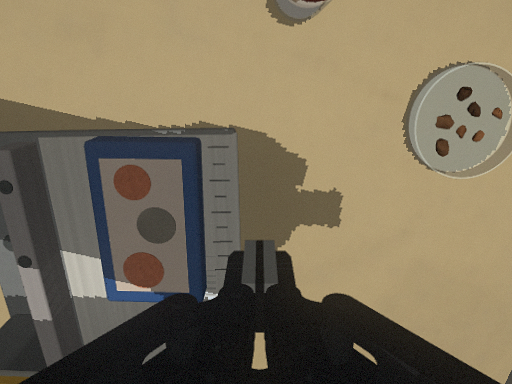

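Emit:
send_rows(
  motion=[
    [0, 0, 0, 0, 20, 0, -1],
    [0, 0, 0, 0, 18, 0, -1],
    [0, 0, 0, 0, 5, 0, -1],
    [0, 0, 0, 0, 0, -5, -1],
    [0, 0, 0, 0, 0, -5, -1],
    [0, 0, 0, 0, 0, 0, -1],
    [0, 0, 0, 0, 0, 0, -1],
  ],
)

```text
t: 11.85
position: [0.546, -0.3241, 0.0193]
tool_rot: [-0.555, 0.555, -0.438, 0.439]
contact_force: [0.1, 0.2, 0.5]
gripper_width: -0.0002
```

Emit:
send_rows(
  motion=[
    [0, 0, 0, 0, 0, -3, -1],
    [0, 0, 0, 0, 0, -3, -1],
    [0, 0, 0, 0, 0, -3, -1],
    [0, 0, 0, 0, 0, -3, -1],
    [0, 0, 0, 0, 0, -3, -1],
    [0, 0, 0, 0, 0, -3, -1],
    [0, 0, 0, 0, 0, -3, -1],
    [0, 0, 0, 0, 0, -3, -1],
    [0, 0, 0, 0, 0, 0, -1],
  ],
)

```text
t: 12.75
position: [0.522, -0.3294, 0.0186]
tool_rot: [-0.555, 0.555, -0.438, 0.438]
contact_force: [1.5, 0.1, 0.2]
gripper_width: 0.0002
```

```bash
python3 - <<'E'
from go import *
need(jig(-73,20,18),tool(13.4))
p,d=plant.get_image("wrist"); cv2.imwrite("pics/w8.png",p)
E
```

```text
t 12.75 pos [ 0.522  -0.3294  0.0186] F [1.5 0.1 0.2] w 0.0002 jaw 13.44
turn deg [0.02 0.04 0.  ]
shift world [-20.8  -4.4  -0.6] in new tool [ -0.6   0.6 -21.3] in old tool [ -0.6   0.6 -21.3]
```

View pics/w8.png

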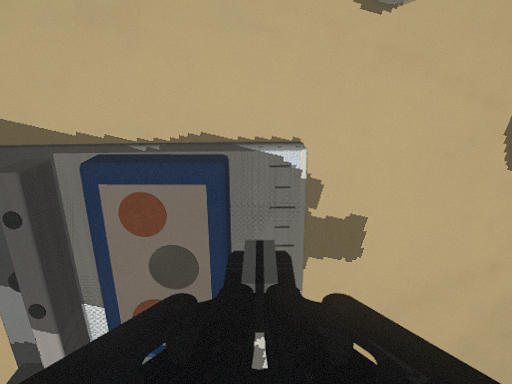

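Emit:
send_rows(
  motion=[
    [0, 0, 0, 0, 0, -3, -1],
    [0, 0, 0, 0, 0, -3, -1],
    [0, 0, 0, 0, 0, -3, -1],
    [0, 0, 0, 0, 0, -3, -1],
    [0, 0, 0, 0, 0, -3, -1],
    [0, 0, 0, 0, 0, 0, -1],
  ],
)

```text
t: 13.4
position: [0.5072, -0.3329, 0.0185]
tool_rot: [-0.555, 0.555, -0.438, 0.438]
contact_force: [0.1, 0.7, 0.2]
gripper_width: 0.0005
```

```bash
python3 - <<'E'
from go import *
need(jig(-73,20,18),tool(13.4))
p,d=plant.get_image("wrist"); cv2.imwrite("pics/w9.png",p)
E
```

```text
t 13.4 pos [ 0.5072 -0.3329  0.0185] F [0.1 0.7 0.2] w 0.0005 jaw 13.44
turn deg [ 0.04  0.04 -0.  ]
shift world [-6.  -0.9 -0.5] in new tool [-0.6  0.5 -6.1] in old tool [-0.6  0.5 -6.1]
```

View pics/w9.png

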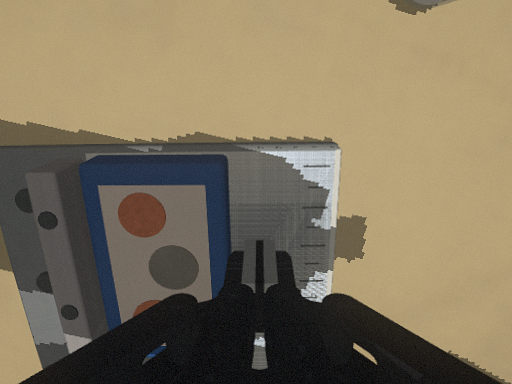

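Emit:
send_rows(
  motion=[
    [0, 0, 0, 0, 0, -2, -1],
    [0, 0, 0, 0, 0, -2, -1],
    [0, 0, 0, 0, 0, -1, -1],
    [0, 0, 0, 0, 0, 0, -1],
  ],
)

```text
t: 13.85
position: [0.5028, -0.3338, 0.0185]
tool_rot: [-0.555, 0.555, -0.438, 0.438]
contact_force: [0.5, -0.0, -0.5]
gripper_width: -0.0003
```

Emit:
send_rows(
  motion=[
    [0, 0, 0, 0, 0, -1, -1],
    [0, 0, 0, 0, 0, -1, -1],
    [0, 0, 0, 0, 0, 0, -1],
  ],
)

```text
t: 14.15
position: [0.5017, -0.334, 0.0187]
tool_rot: [0.556, -0.555, 0.438, -0.438]
contact_force: [2.1, -0.0, -1.7]
gripper_width: 0.0002
```

Emit:
send_rows(
  motion=[
    [0, 0, 0, 0, 0, -1, -1],
    [0, 0, 0, 0, 0, -1, -1],
    [0, 0, 0, 0, 0, 0, -1],
  ],
)

```text
t: 14.45
position: [0.5015, -0.334, 0.0193]
tool_rot: [0.556, -0.554, 0.436, -0.439]
contact_force: [6.3, 1.9, -0.9]
gripper_width: -0.0002
```

Emit:
send_rows(
  motion=[
    [0, 0, 0, 0, 0, -1, -1],
    [0, 0, 0, 0, 0, -1, -1],
    [0, 0, 0, 0, 0, 0, -1],
  ],
)

```text
t: 14.75
position: [0.5014, -0.3341, 0.0199]
tool_rot: [0.557, -0.554, 0.435, -0.439]
contact_force: [8.3, 2.1, -1.8]
gripper_width: -0.0001
```

```bash
python3 - <<'E'
from go import *
need(jig(-73,20,18),tool(13.4))
p,d=plant.get_image("wrist"); cv2.imwrite("pics/w10.png",p)
p,d=plant.get_image("scene"); crop(p,180,80,380,230,4,"pics/s10.png")
E
```

```text
t 14.75 pos [ 0.5014 -0.3341  0.0199] F [ 8.3  2.1 -1.8] w -0.0001 jaw 13.57
turn deg [-0.43  0.17  0.08]
shift world [-0.3  0.3 -1.9] in new tool [-0.4  1.9 -0.2] in old tool [-0.4  1.9 -0.2]
```

View pics/w10.png

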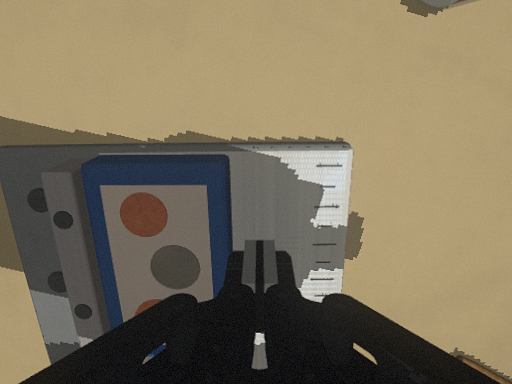

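View pics/s10.png

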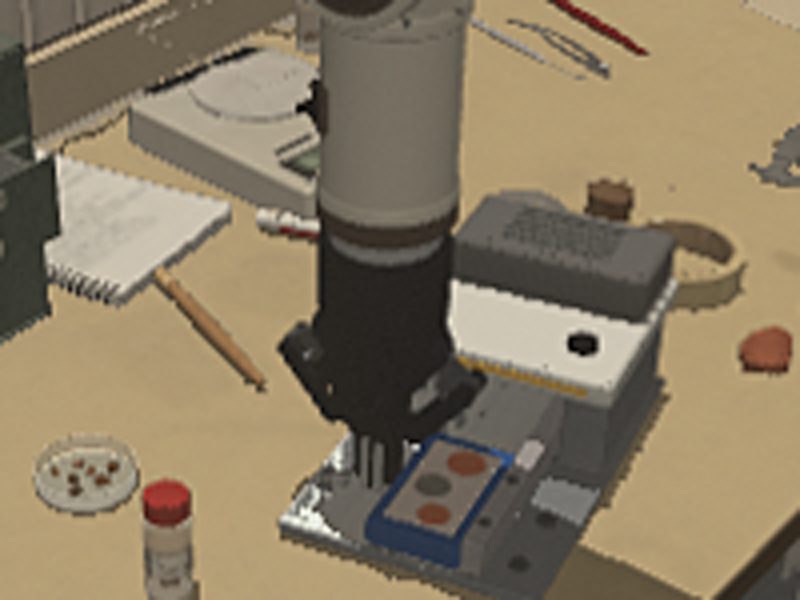

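Emit:
send_rows(
  motion=[
    [0, 0, 0, 0, 0, 4, -1],
    [0, 0, 0, 0, 0, 10, -1],
    [0, 0, 0, 0, -10, 10, -1],
    [0, 0, 0, 0, -30, 0, -1],
    [0, 0, 0, 0, -40, 0, -1],
    [0, 0, 0, 0, -40, 0, -1],
    [0, 0, 0, -30, 0, -30, -1],
    [0, 0, 0, -40, 0, -30, -1],
    [0, 0, 0, 0, 0, 0, -1],
    [0, 0, 0, 0, 0, 0, -1],
  ],
)

```text
t: 15.85
position: [0.4449, -0.2751, 0.139]
tool_rot: [-0.555, 0.556, -0.438, 0.437]
contact_force: [0.5, -1.2, 1.0]
gripper_width: -0.0001
```

```bash
python3 - <<'E'
from go import *
need(jig(-160,-22,60),tool(13.4,31))
p,d=plant.get_image("wrist"); cv2.imwrite("pics/w11.png",p)
p,d=plant.get_image("scene"); crop(p,180,80,380,230,4,"pics/s11.png")
E
```

```text
t 15.85 pos [ 0.4449 -0.2751  0.139 ] F [ 0.5 -1.2  1. ] w -0.0001 jaw 13.53
turn deg [  0.06   0.16 -30.94]
shift world [ -4.8  16.2 -79. ] in new tool [-55.2  59.1  -0.9] in old tool [-16.9  79.   -0.7]
```

View pics/w11.png

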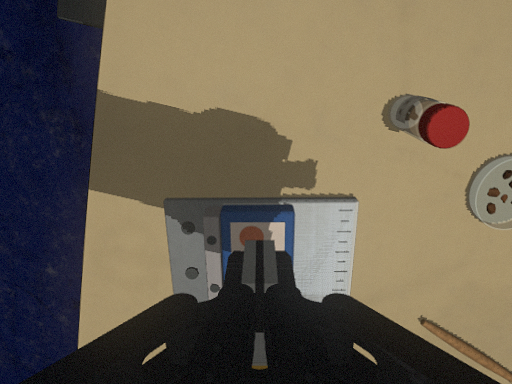

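View pics/s11.png

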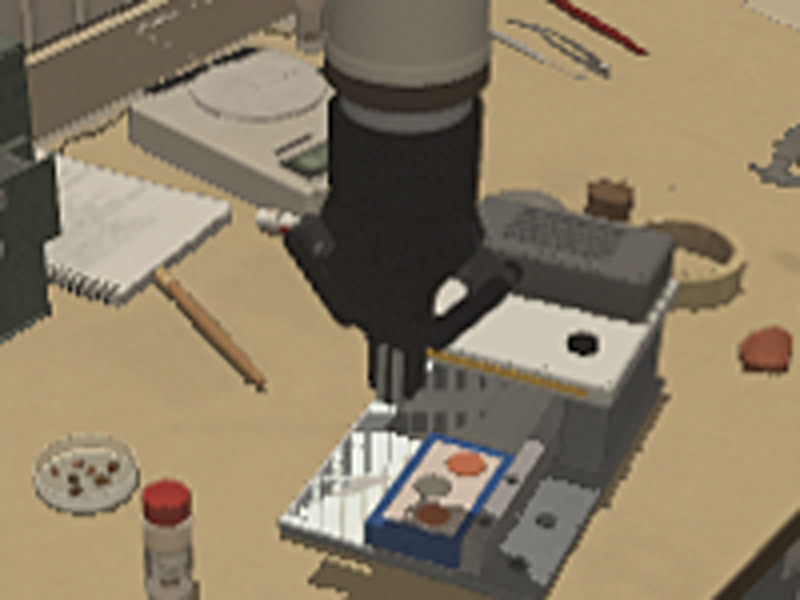

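Emit:
send_rows(
  motion=[
    [0, 0, 0, -17, 0, 0, -1],
    [0, 0, -7.8, 0, 0, 0, -1],
    [0, 0, -7.8, 0, 0, 0, -1],
    [0, 0, -7.8, 0, 0, 0, -1],
    [0, 0, -7.6, 0, 0, 0, -1],
    [0, 0, 0, 0, 0, 0, -1],
    [0, 0, 0, 0, 0, 0, -1],
    [0, 0, 0, 0, 0, 0, -1],
  ],
)

```text
t: 16.75
position: [0.4414, -0.26, 0.138]
tool_rot: [-0.425, 0.649, -0.285, 0.564]
contact_force: [-0.5, 0.5, 0.2]
gripper_width: 0.0001
```

```bash
python3 - <<'E'
from go import *
need(jig(-160,-22,21),tool(13.4,31))
print(plant.get_state()["q"].round(2))
p,d=plant.get_image("scene"); crop(p,160,80,360,230,4,"pics/s12.png")
E
```

```text
t 16.75 pos [ 0.4414 -0.26    0.138 ] F [-0.5  0.5  0.2] w 0.0001 jaw 13.26
turn deg [ 0.26 -0.01 -1.72]
shift world [  -1.3    1.1 -117. ] in new tool [-61.5  99.6  -1. ] in old tool [-58.4 101.4  -0.5]
[ 0.79  0.36 -0.72  2.23  1.11  0.81 -0.52]
```

View pics/s12.png

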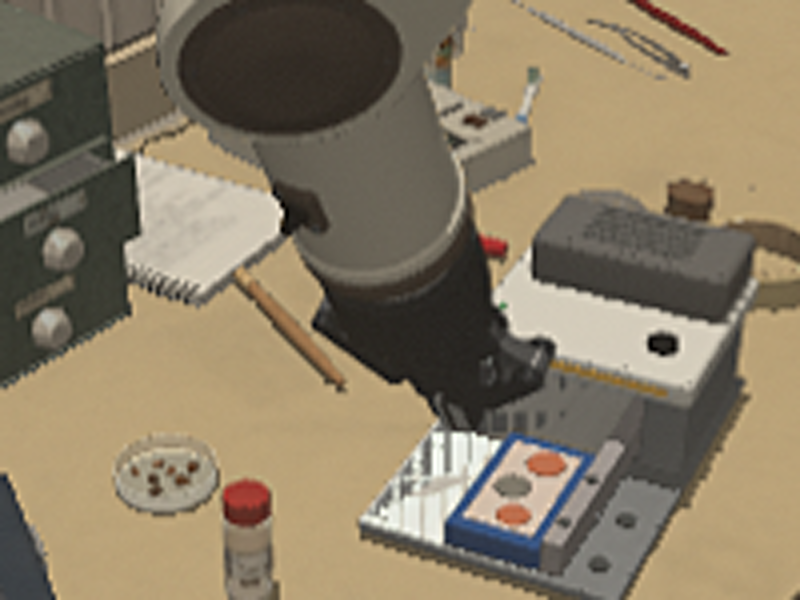

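Emit:
send_rows(
  motion=[
    [0, 0, -1.7, 0, 0, 0, -1],
    [0, 0, 0, -15.4, 24.9, 0, -1],
    [0, 0, 0, -15.4, 24.9, 0, -1],
    [0, 0, 0, -15.4, 24.9, 0, -1],
    [0, 0, 0, -15.4, 24.9, 0, -1],
    [0, 0, 0, 0, 0, 0, -1],
    [0, 0, 0, 0, 0, 0, -1],
  ],
)

```text
t: 17.5
position: [0.4395, -0.2591, 0.0205]
tool_rot: [-0.415, 0.653, -0.276, 0.57]
contact_force: [0.2, 0.1, 0.6]
gripper_width: -0.0003
```

```bash
python3 - <<'E'
from go import *
need(jig(-140,-22,21),tool(13.4,31))
print(plant.get_state()["q"].round(2))
p,d=plant.get_image("wrist"); cv2.imwrite("pics/w13.png",p)
p,d=plant.get_image("scene"); crop(p,160,80,360,230,4,"pics/s13.png")
E
```

```text
t 17.5 pos [ 0.4395 -0.2591  0.0205] F [0.2 0.1 0.6] w -0.0003 jaw 13.19
turn deg [ 0.39 -0.01 -0.  ]
shift world [  5.3 -19.2   0.5] in new tool [17.3  9.8  0.7] in old tool [17.3  9.8  0.7]
[ 0.64  0.63 -0.58  2.27  1.53  0.82 -0.97]
```

View pics/s13.png

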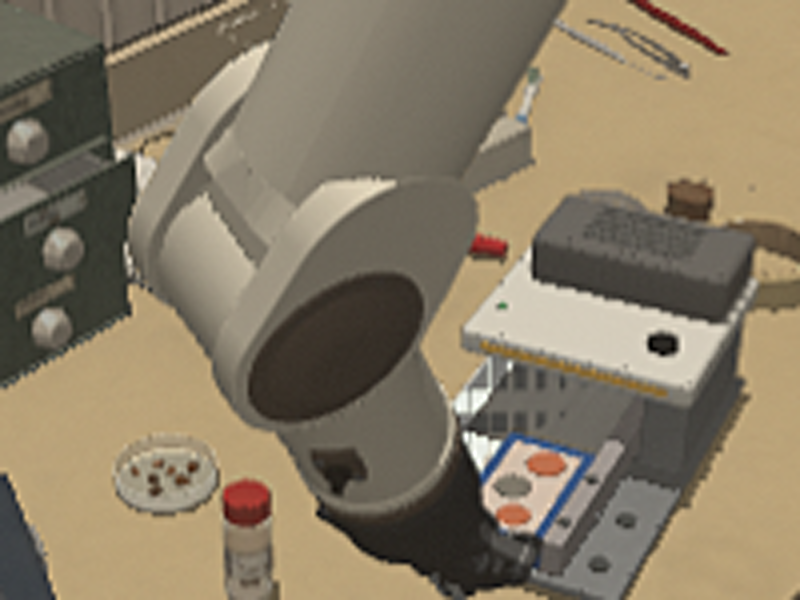

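View pics/w13.png

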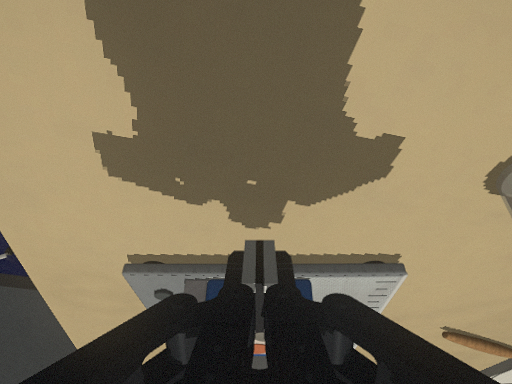

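Emit:
send_rows(
  motion=[
    [0, 0, 0, 5.1, 3.1, 0, -1],
    [0, 0, 0, 5.1, 3.1, 0, -1],
    [0, 0, 0, 5.1, 3.1, 0, -1],
    [0, 0, 0, 5.1, 3.1, 0, -1],
    [0, 0, 0, 5.1, 3.1, 0, -1],
    [0, 0, 0, 5.1, 3.1, 0, -1],
    [0, 0, 0, 0, 0, 0, -1],
  ],
)

```text
t: 18.3
position: [0.4484, -0.2937, 0.0206]
tool_rot: [-0.416, 0.653, -0.275, 0.57]
contact_force: [-0.2, 0.8, 0.1]
gripper_width: 0.0
```

```bash
python3 - <<'E'
from go import *
need(jig(-100,-22,20.5),tool(13.4,31))
p,d=plant.get_image("scene"); crop(p,160,80,360,230,4,"pics/s14.png")
E
```

```text
t 18.3 pos [ 0.4484 -0.2937  0.0206] F [-0.2  0.8  0.1] w 0.0 jaw 13.31
turn deg [0.25 0.04 0.09]
shift world [  5.6 -23.6  -0.1] in new tool [20.7 12.5 -0. ] in old tool [20.7 12.6  0. ]
```

View pics/s14.png

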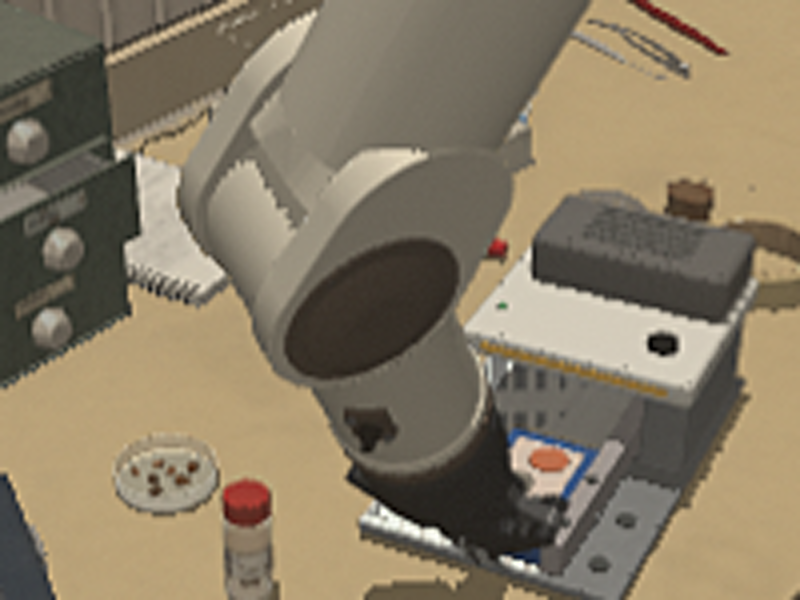

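Emit:
send_rows(
  motion=[
    [0, 0, 0, 5.1, 3.1, 0, -1],
    [0, 0, 0, 5.1, 3.1, 0, -1],
    [0, 0, 0, 5.1, 3.1, 0, -1],
    [0, 0, 0, 5.1, 3.1, 0, -1],
    [0, 0, 0, 5.1, 3.1, 0, -1],
    [0, 0, 0, 5.1, 3.1, 0, -1],
    [0, 0, 0, 5.1, 3.1, 0, -1],
    [0, 0, 0, 5.1, 3.1, 0, -1],
    [0, 0, 0, 5.1, 3.1, 0, -1],
    [0, 0, 0, 5.1, 3.1, 0, -1],
    [0, 0, 0, 0, 0, 0, -1],
  ],
)

```text
t: 19.45
position: [0.462, -0.3525, 0.0206]
tool_rot: [-0.415, 0.653, -0.275, 0.57]
contact_force: [-0.3, 0.7, 0.2]
gripper_width: -0.0002
```

```bash
python3 - <<'E'
from go import *
need(jig(-40,-22,20.5),tool(13.4,31))
p,d=plant.get_image("wrist"); cv2.imwrite("pics/w15.png",p)
p,d=plant.get_image("scene"); crop(p,160,80,360,230,4,"pics/s15.png")
E
```

```text
t 19.45 pos [ 0.462  -0.3525  0.0206] F [-0.3  0.7  0.2] w -0.0002 jaw 13.25
turn deg [0.3  0.01 0.15]
shift world [  5.9 -23.1  -0.1] in new tool [20.4 12.4  0.4] in old tool [20.4 12.4  0.5]
```

View pics/s15.png

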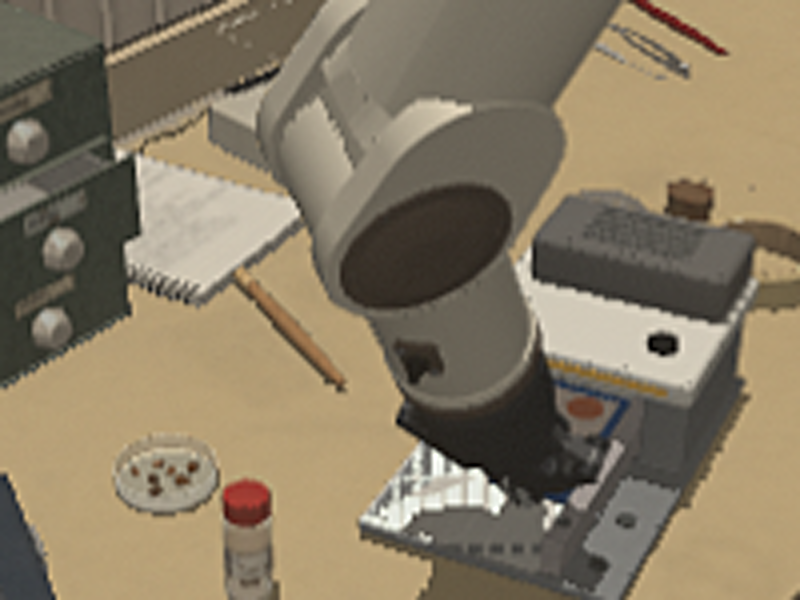

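View pics/w15.png

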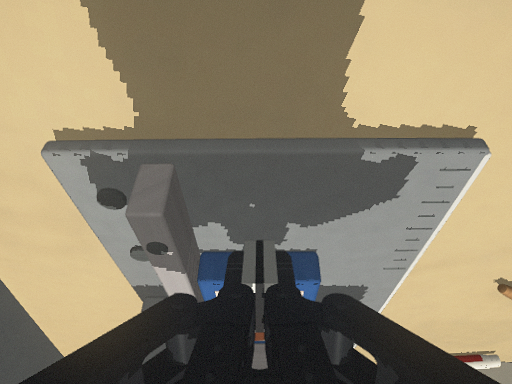

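Emit:
send_rows(
  motion=[
    [0, 0, 0, 4.2, 2.6, 0, -1],
    [0, 0, 0, 4.2, 2.6, 0, -1],
    [0, 0, 0, 4.2, 2.6, 0, -1],
    [0, 0, 0, 4.2, 2.6, 0, -1],
    [0, 0, 0, 4.2, 2.6, 0, -1],
    [0, 0, 0, 4.2, 2.6, 0, -1],
    [0, 0, 0, 4.2, 2.6, 0, -1],
    [0, 0, 0, 4.2, 2.6, 0, -1],
    [0, 0, 0, 0, 0, 0, -1],
  ],
)

```text
t: 20.45
position: [0.4712, -0.3907, 0.02]
tool_rot: [-0.415, 0.653, -0.275, 0.57]
contact_force: [-0.8, 0.9, 0.0]
gripper_width: 0.0
```

```bash
python3 - <<'E'
from go import *
need(jig(-5,-22,20.5),tool(13.4,31))
p,d=plant.get_image("wrist"); cv2.imwrite("pics/w16.png",p)
p,d=plant.get_image("scene"); crop(p,210,80,360,200,5,"pics/s16.png")
E
```

```text
t 20.45 pos [ 0.4712 -0.3907  0.02  ] F [-0.8  0.9  0. ] w 0.0 jaw 13.27
turn deg [0.28 0.02 0.12]
shift world [  4.9 -18.9   0.5] in new tool [17.   9.6  0.3] in old tool [17.   9.6  0.4]
```

View pics/s16.png

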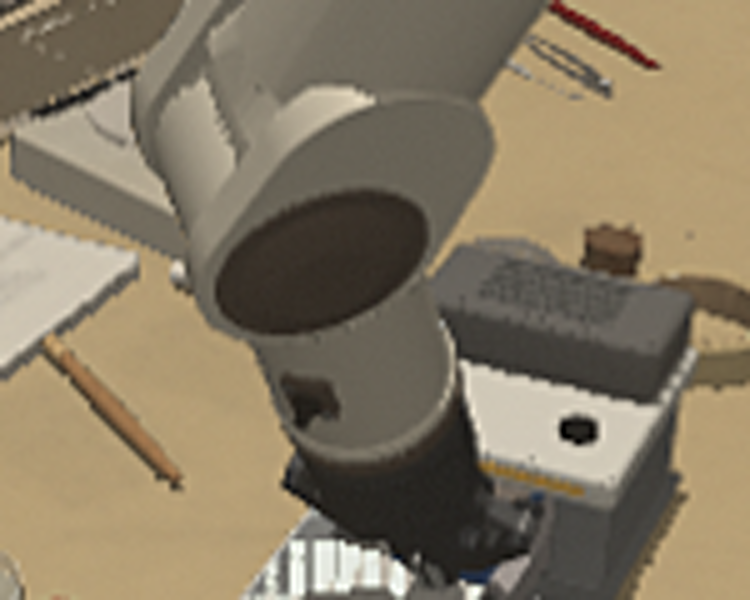

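View pics/w16.png

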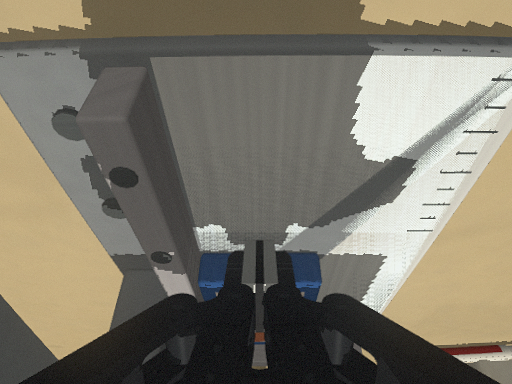

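Emit:
send_rows(
  motion=[
    [0, 0, -4, 0, 0, 0, -1],
    [0, 0, 0, 3.3, 2.3, 0, -1],
    [0, 0, 0, 3.3, 2.3, 0, -1],
    [0, 0, 0, 3.3, 2.3, 0, -1],
    [0, 0, 0, 0, 0, 0, -1],
  ],
)

```text
t: 21.05
position: [0.474, -0.4027, 0.0203]
tool_rot: [-0.395, 0.662, -0.252, 0.585]
contact_force: [0.4, -0.6, -0.1]
gripper_width: 0.0004
```

```bash
python3 - <<'E'
from go import *
need(jig(-5,-22,20.5),tool(13.4,35))
p,d=plant.get_image("wrist"); cv2.imwrite("pics/w17.png",p)
p,d=plant.get_image("scene"); crop(p,240,120,340,200,7,"pics/s17.png")
p,d=plant.get_image("top"); crop(p,260,140,380,240,6,"pics/t17.png")
E
```

```text
t 21.05 pos [ 0.474  -0.4027  0.0203] F [ 0.4 -0.6 -0.1] w 0.0004 jaw 13.25
turn deg [0.28 0.01 0.1 ]
shift world [ 2.1 -7.   0.2] in new tool [6.1 4.  0.4] in old tool [6.1 4.  0.4]
```

View pics/s17.png

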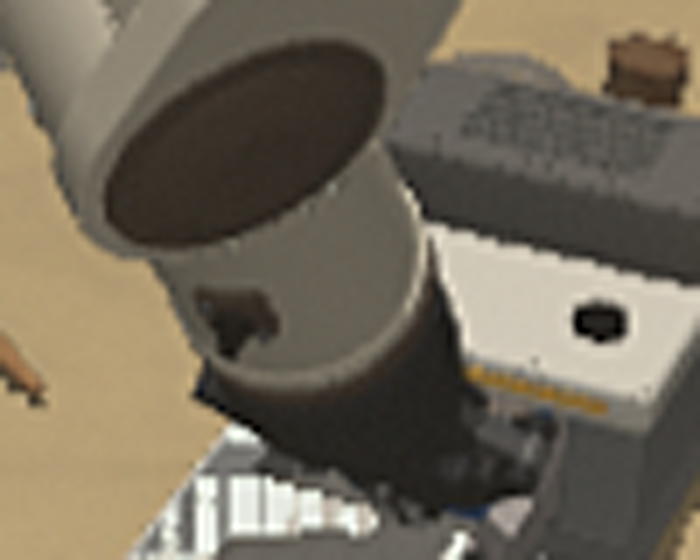

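View pics/t17.png

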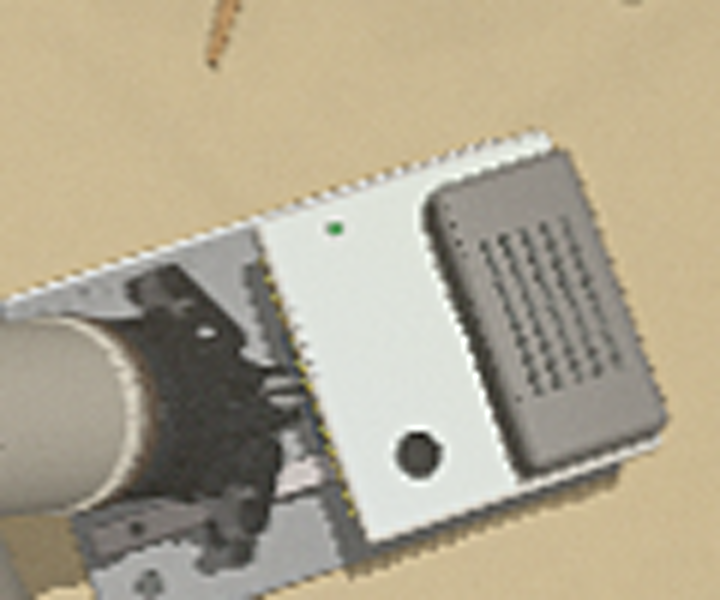

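Emit:
send_rows(
  motion=[
    [0, 0, 0, 1.6, 1.15, 0, -1],
    [0, 0, 0, 1.6, 1.15, 0, -1],
    [0, 0, 0, 0, 0, 0, -1],
  ],
)

```text
t: 21.5
position: [0.4752, -0.4049, 0.02]
tool_rot: [-0.396, 0.662, -0.251, 0.584]
contact_force: [0.1, 1.8, 0.7]
gripper_width: -0.0
```

Emit:
send_rows(
  motion=[
    [0, 0, 0, 1.6, 1.15, 0, -1],
    [0, 0, 0, 0, 0, 0, -1],
  ],
)

```text
t: 21.7
position: [0.4756, -0.4069, 0.0199]
tool_rot: [-0.396, 0.662, -0.251, 0.584]
contact_force: [-0.0, 1.5, 1.7]
gripper_width: 0.0003
```

Emit:
send_rows(
  motion=[
    [0, 0, 0, 0.8, 0.6, 0, -1],
    [0, 0, 0, 0, 0, 0, -1],
  ],
)

```text
t: 21.9
position: [0.4757, -0.4079, 0.0198]
tool_rot: [-0.396, 0.662, -0.251, 0.584]
contact_force: [-0.2, 3.1, 1.7]
gripper_width: 0.0001
```

Emit:
send_rows(
  motion=[
    [0, 0, 0, 0.8, 0.6, 0, -1],
    [0, 0, 0, 0, 0, 0, -1],
    [0, 0, 0, 0, 0, 0, -1],
  ],
)

```text
t: 22.2
position: [0.4759, -0.409, 0.0198]
tool_rot: [-0.396, 0.662, -0.251, 0.584]
contact_force: [-0.3, 1.9, 1.4]
gripper_width: 0.0002
```

Emit:
send_rows(
  motion=[
    [0, 0, 0, 0.8, 0.6, 0, -1],
    [0, 0, 0, 0, 0, 0, -1],
    [0, 0, 0, 0, 0, 0, -1],
  ],
)

```text
t: 22.5
position: [0.4761, -0.4099, 0.0197]
tool_rot: [-0.396, 0.662, -0.252, 0.584]
contact_force: [-0.4, 2.4, 0.7]
gripper_width: -0.0002
```

```bash
python3 - <<'E'
from go import *
need(jig(-5,-22,20.5),tool(13.4,35))
p,d=plant.get_image("wrist"); cv2.imwrite("pics/w18.png",p);crop(p,130,150,400,340,2.9,"pics/w18c.png")
E
```

```text
t 22.5 pos [ 0.4761 -0.4099  0.0197] F [-0.4  2.4  0.7] w -0.0002 jaw 13.35
turn deg [0.23 0.1  0.08]
shift world [-0.   0.3  0.8] in new tool [ 0.2 -0.8  0. ] in old tool [ 0.2 -0.8  0. ]
```

View pics/w18c.png

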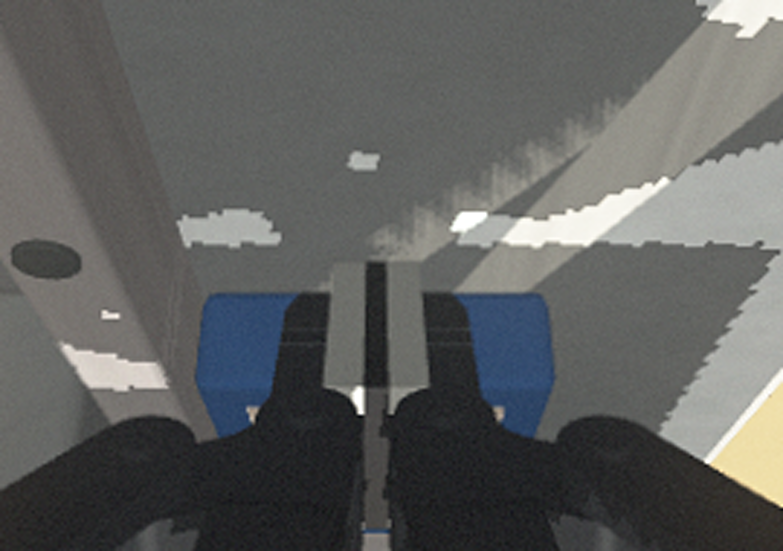

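Emit:
send_rows(
  motion=[
    [0, 0, 0, 0.8, 0.6, 0, -1],
    [0, 0, 0, 0, 0, 0, -1],
    [0, 0, 0, 0, 0, 0, -1],
  ],
)

```text
t: 22.85
position: [0.4763, -0.4109, 0.0197]
tool_rot: [-0.396, 0.663, -0.251, 0.584]
contact_force: [-0.8, 2.9, 1.6]
gripper_width: 0.0001
```

Emit:
send_rows(
  motion=[
    [0, 0, 0, 0.8, 0.6, 0, -1],
    [0, 0, 0, 0, 0, 0, -1],
    [0, 0, 0, 0, 0, 0, -1],
  ],
)

```text
t: 23.15
position: [0.4766, -0.4118, 0.0197]
tool_rot: [-0.396, 0.662, -0.251, 0.584]
contact_force: [-1.0, 3.1, 1.2]
gripper_width: -0.0001
```

Emit:
send_rows(
  motion=[
    [0, 0, 0, 0.8, 0.6, 0, -1],
    [0, 0, 0, 0, 0, 0, -1],
    [0, 0, 0, 0, 0, 0, -1],
  ],
)

```text
t: 23.45
position: [0.4768, -0.4128, 0.0197]
tool_rot: [-0.396, 0.662, -0.251, 0.584]
contact_force: [0.5, 2.4, 1.9]
gripper_width: -0.0
```

```bash
cat > near.py <<'E'
from go import *
def injig(P):
    d=P[:2]-np.array(J[:2]); c,s=np.cos(J[2]),np.sin(J[2]); return (np.array([c*d[0]+s*d[1],-s*d[0]+c*d[1]])*1e3).round(1)
E
python3 - <<'E'
from near import *
s=plant.get_state(); c=plant.camera_model("wrist")
p,d=plant.get_image("wrist"); cv2.imwrite("pics/w19.png",p);crop(p,180,220,340,320,5,"pics/w19c.png")
print(injig(s["position"]))
f=lambda x,y:(180+x/5-.4,220+y/5-.4)
np.save("pics/w19d.npy",d)
import pickle; pickle.dump(c,open("c19","wb"))
E
```

```text
[ -1.7 -22. ]
```

View pics/w19c.png

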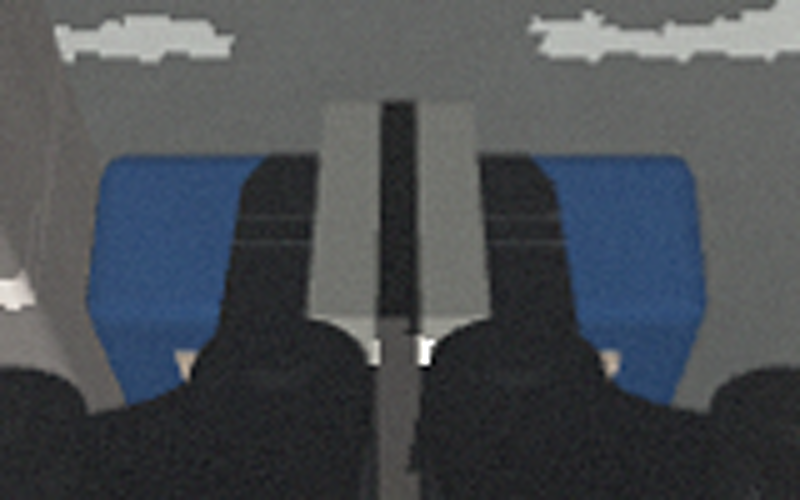

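```bash
python3 - <<'E'
from near import *
import pickle; c=pickle.load(open("c19","rb")); d=np.load("pics/w19d.npy")
f=lambda x,y:(180+x/5-.4,220+y/5-.4)
for n,x,y,z in [("bot L",108,157,.012),("bot R",690,157,.012),("mid",200,157,.012),("top L",88,308,.030),("top R",706,308,.030)]:
    print(n,injig(at_z(c,*f(x,y),z)))
for x,y in [(150,220),(650,220),(150,290),(640,290),(150,340),(660,330)]:
    u,v=f(x,y); P=at_d(c,u,v,d[int(round(v)),int(round(u))]); print(x,y,injig(P),P[2])
E
```

```text
bot L [ 10.1 -52. ]
bot R [9.7 7.5]
mid [ 10.  -42.6]
top L [  5.1 -51.4]
top R [4.6 6.7]
150 220 [  5.5 -46.4] 0.02089979167516888
650 220 [6.4 2.4] 0.020354173193492142
150 290 [  3.4 -45.5] 0.028874464973932916
640 290 [6.  0.8] 0.027648275355373585
150 340 [ 11.3 -46.3] 0.030803513860038906
660 330 [8.4 2.7] 0.030711574910638084
```

Emit:
send_rows(
  motion=[
    [0, 0, 0, 0.8, 0.6, 0, -1],
    [0, 0, 0, 0, 0, 0, -1],
    [0, 0, 0, 0, 0, 0, -1],
  ],
)

```text
t: 23.8
position: [0.477, -0.4132, 0.0195]
tool_rot: [-0.396, 0.662, -0.252, 0.584]
contact_force: [-1.8, 4.5, 2.9]
gripper_width: -0.0002
```

Emit:
send_rows(
  motion=[
    [0, 0, 0, 0.8, 0.6, 0, -1],
    [0, 0, 0, 0, 0, 0, -1],
    [0, 0, 0, 0, 0, 0, -1],
  ],
)

```text
t: 24.1
position: [0.477, -0.4132, 0.0192]
tool_rot: [-0.397, 0.663, -0.252, 0.583]
contact_force: [-1.9, 7.8, 5.8]
gripper_width: 0.0005
```

Emit:
send_rows(
  motion=[
    [0, 0, 0, 0.8, 0.6, 0, -1],
    [0, 0, 0, 0, 0, 0, -1],
    [0, 0, 0, 0, 0, 0, -1],
  ],
)

```text
t: 24.4
position: [0.4771, -0.4133, 0.0189]
tool_rot: [-0.397, 0.662, -0.252, 0.583]
contact_force: [-4.1, 10.5, 8.0]
gripper_width: -0.0001
```

Emit:
send_rows(
  motion=[
    [0, 0, 0, -1.6, -1.1, 0, -1],
    [0, 0, 0, -4.1, -2.9, 0, -1],
    [0, 0, 0, -12.3, -8.6, 0, -1],
    [0, 0, 0, -25, -17.5, 0, -1],
    [0, 0, 0, -33, -23, 0, -1],
    [0, 0, 0, -33, -23, 0, -1],
    [0, 0, 0, 0, 0, 0, -1],
    [0, 0, 0, 0, 0, 0, -1],
  ],
)

```text
t: 25.2
position: [0.4468, -0.2852, 0.0192]
tool_rot: [-0.397, 0.663, -0.251, 0.583]
contact_force: [0.5, -0.4, -0.2]
gripper_width: -0.0002
```

```bash
python3 - <<'E'
from near import *
s=plant.get_state(); print(injig(s["position"]),s["position"],s["contact_force"])
c=plant.camera_model("wrist")
import pickle; pickle.dump(c,open("c20","wb"))
p,d=plant.get_image("wrist"); cv2.imwrite("pics/w20.png",p); np.save("pics/w20d.npy",d)
p,d=plant.get_image("scene"); crop(p,210,100,360,220,5,"pics/s20.png")
E
```

```text
[-132.9  -21.6] [ 0.4467698  -0.28516307  0.01918416] [ 0.45735598 -0.42609798 -0.15937697]
```

View pics/w20.png

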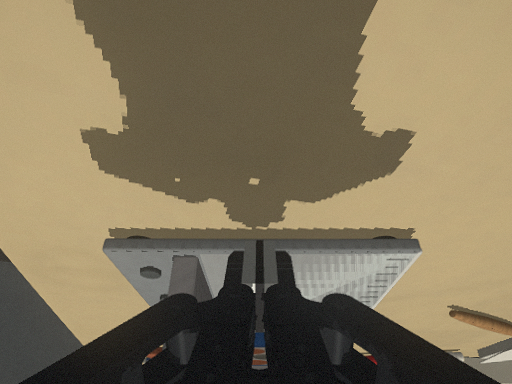

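View pics/s20.png

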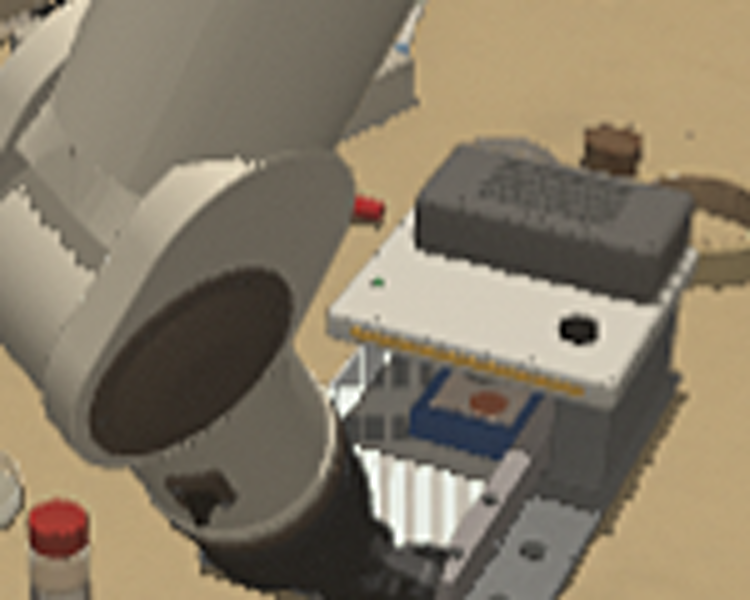

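Emit:
send_rows(
  motion=[
    [0, 0, 0, 15, -25, 0, 1],
    [0, 0, 0, 15, -25, 0, 1],
    [0, 0, 0, 15, -25, 0, 1],
    [0, 0, 0, 0, 0, 0, 1],
    [0, 0, 0, 0, 0, 0, 1],
    [0, 0, 0, 0, 0, 0, 1],
    [0, 0, 0, 0, 0, 0, 1],
  ],
)

```text
t: 26.0
position: [0.4448, -0.2804, 0.1053]
tool_rot: [-0.396, 0.663, -0.252, 0.583]
contact_force: [-0.5, -0.3, 0.4]
gripper_width: 0.0855
```

```bash
python3 - <<'E'
from near import *
s=plant.get_state(); print(injig(s["position"]),s["position"],s["contact_force"])
c=plant.camera_model("wrist")
import pickle; pickle.dump(c,open("c21","wb"))
p,d=plant.get_image("wrist"); cv2.imwrite("pics/w21.png",p); np.save("pics/w21d.npy",d)
p,d=plant.get_image("scene"); cv2.imwrite("pics/scene21.png",p); crop(p,270,140,350,205,9,"pics/s21.png")
E
```

```text
[-137.9  -22.4] [ 0.44478462 -0.28044117  0.10532793] [-0.52924074 -0.25205712  0.40454538]
```

View pics/w21.png

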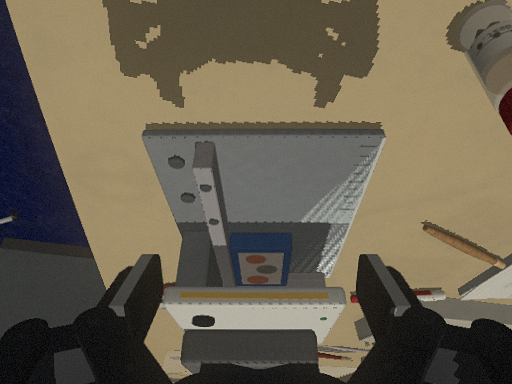

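View pics/s21.png

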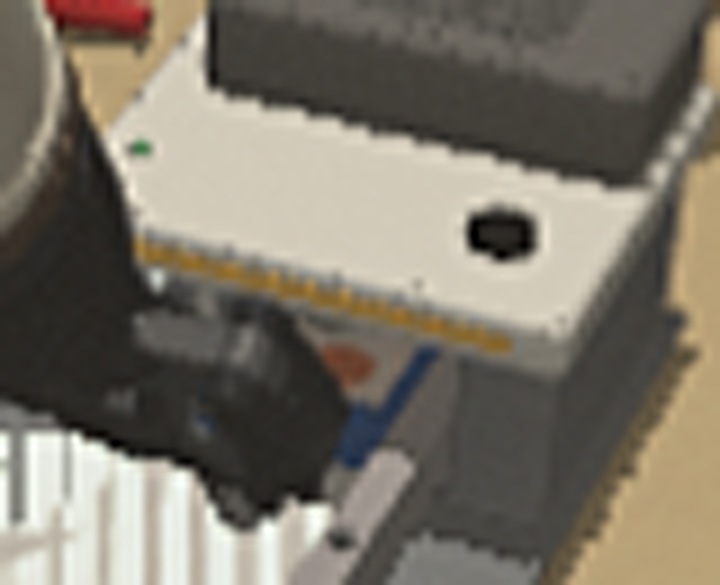

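```bash
python3 - <<'E'
from near import *
p=cv2.imread("pics/w21.png"); p=cv2.convertScaleAbs(p,alpha=1.5,beta=15); crop(p,180,215,340,310,5,"pics/w21c.png")
E
```

```text
(no output)
```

View pics/w21c.png

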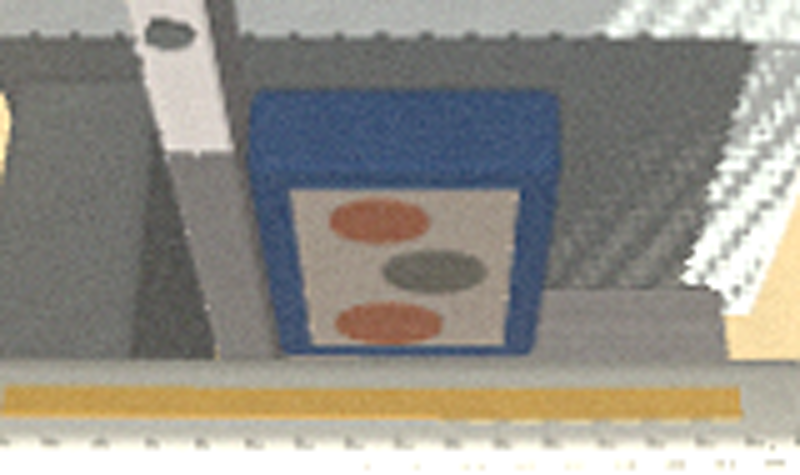

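```bash
python3 - <<'E'
from near import *
import pickle; c=pickle.load(open("c21","rb"))
f=lambda x,y:(180+x/5-.4,215+y/5-.4)
for n,x,y,z in [("stop foot",600,290,.012),("stop foot",700,290,.012),("far end L",285,354,.030),("far end R",530,354,.030),("near top L",252,165,.030),("near top R",560,165,.030),("near bot L",258,90,.012),("near bot R",555,93,.012),("rail top edge",235,150,.036),("rail top edge",280,350,.036),("rail top a",207,20,.036),("front corner L",(352-.0-180)*5+150,0,.012)]:
    print(n,injig(at_z(c,*f(x,y),z)))
for u,v,z in [(145,131,.012),(384,131,.012)]: print(injig(at_z(c,u,v,z)))
E
```

```text
stop foot [109.4  25.6]
stop foot [109.4  49.9]
far end L [105.1 -50. ]
far end R [104.3   7.5]
near top L [  6.2 -50.8]
near top R [5.7 7.1]
near bot L [  9.8 -50.8]
near bot R [10.6  7.4]
rail top edge [-11.8 -52.2]
rail top edge [ 86.4 -49.9]
rail top a [-56.2 -53.1]
front corner L [-24.2  87.1]
[-127.4  -98.7]
[-128.    58.9]
```

```bash
python3 - <<'E'
from plant import *
s=get_state(); print(s["t"],s["contact_force"],s["dq"].round(3)); print(job_done())
E
```

```text
26.1 [ 0.82335101  0.25088721 -0.23104367] [-0.004 -0.003 -0.003  0.001 -0.001 -0.     0.002]
the job is handed in; nothing more can be done
None
```

The carrier is in the jig and the job is handed in at 26.1 s. My last checks put it flat and snug against both the rail and the end stop.

**What I did:**
- **Laying down:** I gripped the carrier by its long sides and laid it on the open front of the bed, near jig (-73, 11) mm.
- **Against the rail:** I pushed it sideways with the shut fingers until it stopped against the rail, at about 8 N.
- **To the stop:** I slid it along the rail with the tool leaned back 31°, then 35°. The tool stopped advancing and the force rose to about 12 N. I then backed off.

**Last checks:**
- **Position:** In the last wrist picture the carrier's long side is within about 1 mm of the rail. Its far end meets the stop once a height bias is allowed for. Read at face value, that end was about 4 mm short. The carrier's near face shows the same 4 mm difference between its top and bottom edges, so I put it down to the calibration.
- **Squareness:** The angle to the rail came out at about 0.015 rad, roughly as fine as I could measure it.
- **Offset in absolute readings:** They sat about 2–4 mm off the nominal jig frame for carrier and jig alike, so I relied on relative positions and on the forces.
- **Bystanders and sensor head:** The vial stood in place in the later pictures and the arm's path stayed clear of the petri dish, but I measured neither position at the end. I saw no contact with the sensor head, though the push forces alone cannot fully rule it out.
- **Arm at hand-in:** It was standing still about 10 cm above the work surface, touching nothing.

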